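Get the drain plate out from behind the cups for washing

ROBOT

A 6-joint arm with a two-finger parallel gripper is mounted at the origin on the work surface. World frame = base frame: x ahead of the robot, y to its left, z up, the work surface at z = 0. Lengths are in mm, angles in degrees, forces in N, time in s.
With the tool pointing down it reaches from about 300 to 850 mm from the base axis. Payload 4.2 kg.
Tool frame: the origin (TCP) lies midway between the tips of the shut fingers; the grasp point (between the pads) lies env.grip_depth behind it (env.grip_depth is the distance from the TCP to the grasp point, in mm); z points along the fingers, y is the direction in which the jaws open and shut (so a half turn about z gives the same grasp; the last joint's range is limited). The gripper opens to 91 mm and grips with 3 to 60 N. Pads are 32 mm wide; open, the fingers measure 118 mm over their backs; the gripper's body (76 mm by 178 mm) begins 60 mm behind the grasp point.
Start: joints at [64.286, 18.312, 89.639, -0, 72.044, -1.146], TCP at [239.078, 522.958, 213.976] pointing down, gripper open.
Joint ranges: [-177.97, 177.97], [-48.28, 115.42], [12.27, 149.76], [-77.06, 257.06], [2.81, 150.46], [-146.56, 146.56]. Speed limits (degrees/s): [147.25, 147.25, 180, 180, 180, 180].

INTERFACE

Orientations are given as [roll, pitch, yaw] about the fixed x, y, z axes, in that order (R = Rz(yaw) Ry(pitch) Rx(roll)).
In Python, from workcell import env, cams, spotter gives the robot as it stands.
- The arm moves only by the tool apply_moves, never from a script. Its argument "plan" is a list of rows, each an object with "jaw": the closure, from 0 (fully open) to 1 (shut); "delta_pos": the shift along the tool's x, y, z in mm, a list of three; "spin": the turn about the tool's z in rad. In form: [{"jaw": jaw, "delta_pos": [dx, dy, dz], "spin": spin}, ...]. A call has exactly 8 rows; each row is the pose to reach, as a shift and turn from the pose measured when the call began, along the tool's axes at that moment; what a row does not reach only later rows make up. A row lasts 1/8 s, in which the tool goes at most 62.5 mm and 10.7 degrees, less where a joint would pass 70% of its speed; a pose out of reach is approached as far as the arm can. A call with a gripper value outside its range is refused whole. The fingers move at their own pace and stop on an object; "squeeze" is the grip in N (left out, the last holds). Time passes only in rows, so rows that repeat a pose let the fingers close, or fill a call up. It gives the time, the measured TCP pose, the force and the opening at its end, in the units of the state.
- env.state(): the state, without advancing time (a new reading comes with each control period).
- cams.grab_frame(name): name is "side" or "top"; returns the picture (384x512x3 uint8, red, green, blue); there is no depth.
- cams.calibration(name): a dict with "camera_matrix" (3x3 intrinsics, pixels), "rvec" (rotation vector, rad) and "tvec" (3), from world to camera coordinates, as OpenCV has them. Camera axes: x right, y down, z forward; pixel columns grow to the right and rows downward; lengths in mm; the calibration is good to about 2 mm. A picture is of the moment at which its call begins. calibration takes no time and is no camera call.
- env.job_done(): hands the job in, once; it reports no verdict.
Trained networks look in the newest picture that a camera, given by its name, has taken for a name from the list of things; names that differ only in an ending like _2 or _b are one class to them, and where a whole thing is asked for, a point or a joint stands for the part that bears it (a point fixed in the world has none). Each returns a list of dicts, best first, with "confidence" (0 to 1); they miss things now and then, are a little off and sometimes report something else, mostly with a low value. They report only what shows in the picture. A call takes as long as a camera call. They do not tell look-alikes from the thing itself.
- spotter.masks_of(camera, target): "region" (384x512 bool, what is visible of it) and "extent" ([left, top, right, bottom] in pixels, round what is visible of it).
The state is a dict: "time_s": time; "qpos": joint angles; "qvel": joint speeds; "effort": joint torques, N m; "ee_pos": TCP position; "ee_rot": TCP orientation; "force": force on the tool from outside, world axes, zero at the start; "torque": the same for the moment, N m; "gripper_width": finger opening in mm.
Only numpy, scipy, OpenCV 4.12 (cv2) and the standard library are available. Lean on these libraries where they do the work, as an engineer would, in place of code of your own. Each camera call takes 0.05 s, during which the arm holds its last target.

TASK

The drain plate of the drip tray has to go to the wash, but three upturned cups crowd round it. First move all three cups onto the black bar mat, standing mouth down, then lift the drain plate level off its two pins and lay it flat in the white wash tub, and only then put each cup back, mouth down, in the middle of the coaster of its own colour. Keep the cups upright and the plate level throughout, and do not disturb the brown jar standing near by.

Things in the scene. Friction and masses are not known exactly. Their poses are not given: they have to be found in the camera images.
- cup_blue: loose blue plastic drinking cup standing mouth down on the blue coaster, about 60 g, 125 mm tall; round, 76 mm across at the mouth (at the bottom as it stands), tapering to 56 mm across at the closed end on top (59 mm across at 20 mm below the top). Origin: centre of the mouth, at its lowest face; z points up to the closed end; no preferred yaw
- cup_yellow: loose yellow plastic drinking cup standing mouth down on the yellow coaster, about 60 g, 125 mm tall; round, 76 mm across at the mouth (at the bottom as it stands), tapering to 56 mm across at the closed end on top (59 mm across at 20 mm below the top). Origin: centre of the mouth, at its lowest face; z points up to the closed end; no preferred yaw
- cup_green: loose green plastic drinking cup standing mouth down on the green coaster, about 60 g, 125 mm tall; round, 76 mm across at the mouth (at the bottom as it stands), tapering to 56 mm across at the closed end on top (59 mm across at 20 mm below the top). Origin: centre of the mouth, at its lowest face; z points up to the closed end; no preferred yaw
- coaster_blue: fixed blue round coaster, 84 mm across, 4 mm thick. Origin: centre of its underside, on the counter
- coaster_yellow: fixed yellow round coaster, 84 mm across, 4 mm thick. Origin: centre of its underside, on the counter
- coaster_green: fixed green round coaster, 84 mm across, 4 mm thick. Origin: centre of its underside, on the counter
- drain_plate: loose aluminium plate, 80 (its x) x 120 (its y) x 6 mm, about 250 g, slotted, with a black central grip rib 50 mm long (along x), 14 mm wide (y), top 46 mm above the underside. Tight 11.5 mm holes at y = +-47 mm fit two fixed 10 mm upright pins, 18 mm tall, on a black base; coasters lie 87 mm to its -x side and 107 mm to its +y and -y. Origin: centre of underside, 10 mm above the counter at start; z up
- bar_mat: fixed black rubber bar mat with a thin grey border line, 300 mm (its x) by 130 mm (its y), 4 mm thick: the side area, room for three cups in a row along its x. Origin: centre of its underside, on the counter
- wash_tub: fixed white plastic open tub, 220 mm (its x) by 180 mm (its y), 45 mm high, walls and floor 5 mm thick. Origin: centre of its underside, on the counter
- spread_jar: loose bystander standing beyond the cups, to be left alone: brown jar with white lid, 68 mm across, 95 mm tall. Origin: centre of its underside
Not all that is in view belongs to the job. There is more than one size of the cup_green; the job needs the largest. Leave any blue look-alike of the drain_plate alone.

How it is judged (in metres and radians):
On the way, in this order (a step that is already met when the one before it is completed fails the run):
1. all three cups stand mouth down on the bar mat while the drain plate is still on its pins (x of cup_blue in the frame of bar_mat between -0.15 and 0.15 m and y of cup_blue in the frame of bar_mat between -0.065 and 0.065 m and z of cup_blue in the frame of bar_mat between -0.002 and 0.01 m and angle between each of cup_blue, cup_yellow, cup_green's own z axis and vertical below 0.12 rad and x of cup_yellow in the frame of bar_mat between -0.15 and 0.15 m and y of cup_yellow in the frame of bar_mat between -0.065 and 0.065 m and z of cup_yellow in the frame of bar_mat between -0.002 and 0.01 m and x of cup_green in the frame of bar_mat between -0.15 and 0.15 m and y of cup_green in the frame of bar_mat between -0.065 and 0.065 m and z of cup_green in the frame of bar_mat between -0.002 and 0.01 m and linear speed of each of cup_blue, cup_yellow, cup_green below 0.03 m/s and distance of drain_plate from where it was at the start of the episode below 0.008 m), for 0.2 s.
2. the drain plate has been lifted level off its pins, the cups still on the mat (x of cup_blue in the frame of bar_mat between -0.15 and 0.15 m and y of cup_blue in the frame of bar_mat between -0.065 and 0.065 m and z of cup_blue in the frame of bar_mat between -0.002 and 0.01 m and angle between each of cup_blue, cup_yellow, cup_green's own z axis and vertical below 0.12 rad and x of cup_yellow in the frame of bar_mat between -0.15 and 0.15 m and y of cup_yellow in the frame of bar_mat between -0.065 and 0.065 m and z of cup_yellow in the frame of bar_mat between -0.002 and 0.01 m and x of cup_green in the frame of bar_mat between -0.15 and 0.15 m and y of cup_green in the frame of bar_mat between -0.065 and 0.065 m and z of cup_green in the frame of bar_mat between -0.002 and 0.01 m and height (world z) of drain_plate above 0.032 m and angle between drain_plate's own z axis and vertical below 0.2 rad), for 0.05 s.
3. the drain plate lies flat in the wash tub, the cups still on the mat (x of cup_blue in the frame of bar_mat between -0.15 and 0.15 m and y of cup_blue in the frame of bar_mat between -0.065 and 0.065 m and z of cup_blue in the frame of bar_mat between -0.002 and 0.01 m and angle between each of cup_blue, cup_yellow, cup_green's own z axis and vertical below 0.12 rad and x of cup_yellow in the frame of bar_mat between -0.15 and 0.15 m and y of cup_yellow in the frame of bar_mat between -0.065 and 0.065 m and z of cup_yellow in the frame of bar_mat between -0.002 and 0.01 m and x of cup_green in the frame of bar_mat between -0.15 and 0.15 m and y of cup_green in the frame of bar_mat between -0.065 and 0.065 m and z of cup_green in the frame of bar_mat between -0.002 and 0.01 m and x of drain_plate in the frame of wash_tub between -0.09 and 0.09 m and y of drain_plate in the frame of wash_tub between -0.07 and 0.07 m and z of drain_plate in the frame of wash_tub between 0 and 0.012 m and angle between drain_plate's own z axis and vertical below 0.1 rad and linear speed of drain_plate below 0.02 m/s and angular speed of drain_plate below 0.2 rad/s), for 0.2 s.
At the end, for the whole second after the job is handed in: Each cup stands mouth down (within 0.1 rad) on the coaster of its own colour, centre within 15 mm of the coaster's centre; the drain plate lies flat (within 0.1 rad) on the floor of the wash tub, its origin less than 12 mm above the tub's underside; everything is released and at rest (horizontal distance between cup_blue and coaster_blue below 0.015 m and z of cup_blue in the frame of coaster_blue between 0.001 and 0.009 m and angle between each of cup_blue, cup_yellow, cup_green, drain_plate's own z axis and vertical below 0.1 rad and linear speed of each of cup_blue, cup_yellow, cup_green, drain_plate below 0.02 m/s and angular speed of each of cup_blue, cup_yellow, cup_green, drain_plate below 0.2 rad/s and horizontal distance between cup_yellow and coaster_yellow below 0.015 m and z of cup_yellow in the frame of coaster_yellow between 0.001 and 0.009 m and horizontal distance between cup_green and coaster_green below 0.015 m and z of cup_green in the frame of coaster_green between 0.001 and 0.009 m and x of drain_plate in the frame of wash_tub between -0.09 and 0.09 m and y of drain_plate in the frame of wash_tub between -0.07 and 0.07 m and z of drain_plate in the frame of wash_tub between 0 and 0.012 m); the robot touches nothing.
It fails at once if a cup is tipped by more than 0.5 rad (angle between any of cup_blue, cup_yellow, cup_green's own z axis and vertical above 0.5 rad).
It fails at once if the drain plate is tilted by more than 0.3 rad (angle between drain_plate's own z axis and vertical above 0.3 rad).
It fails at once if the spread jar is pushed more than 20 mm or tipped (distance of spread_jar from where it was at the start of the episode above 0.02 m or angle between spread_jar's own z axis and vertical above 0.3 rad).
It also fails if it takes over 131 s, if anything falls off the work surface, if the arm or the gripper's body presses on something with over 40 N, if the wrist force passes 120 N, or if a joint passes its speed limit or range.

## Working session

There is one attempt and no reset: what is moved stays moved. The work goes in short steps, Python scripts to look and compute and a tool call to move; the robot and the scene stay as the last step left them, time stands still between calls to the robot, and variables do not carry over. Pictures are saved under pics/ and viewed, and the job is handed in when it is done.

Besides the shell and the picture viewer there is one more tool, called after "Request:" by a JSON object that holds its "name" and its "arguments". apply_moves: Moves the arm, as the interface text tells. Its arguments: {"type":"object","properties":{"plan":{"type":"array"},"squeeze":{"type":"number"}},"required":["plan"]}

```bash
mkdir -p pics; ls; python3 - <<'E'
from workcell import env,cams,spotter
import cv2
print(env.state()); print(env.grip_depth)
for n in("side","top"):
    im=cams.grab_frame(n); cv2.imwrite(f"pics/{n}0.png",im[:,:,::-1]); c=cams.calibration(n); print(n,c)
E
```

```text
pics
{'time_s': 0.0, 'qpos': array([ 6.42843702e+01,  1.83504141e+01,  8.97067282e+01, -7.93377542e-04,
        7.20429456e+01, -1.14611090e+00]), 'qvel': array([-0.01943014,  0.00978738,  0.04013084,  0.03104578,  0.00658927,
        0.08727299]), 'effort': array([-1.15172479e-03, -4.12465811e+01, -2.31968790e+01,  7.25232367e-02,
        4.57780052e-02, -1.56904466e-04]), 'ee_pos': array([238.8689894 , 522.48011837, 213.13039393]), 'ee_rot': array([-1.79899917e+02, -1.24781343e-03,  1.55430725e+02]), 'force': array([-0.44489183,  0.14825308,  0.22461101]), 'torque': array([-1.91368320e-02, -2.47827033e-03,  9.80308153e-05]), 'gripper_width': 91.14447525946385}
18.8
side {'camera_matrix': array([[487.81698744,   0.        , 257.81637879],
       [  0.        , 487.81698744, 187.49855976],
       [  0.        ,   0.        ,   1.        ]]), 'rvec': array([ 2.20404665, -0.28920969,  0.16235274]), 'tvec': array([-574.69222477,  131.30518445,  951.68813052])}
top {'camera_matrix': array([[365.52313747,   0.        , 257.26819212],
       [  0.        , 365.52313747, 191.80572709],
       [  0.        ,   0.        ,   1.        ]]), 'rvec': array([ 2.16276126, -2.10485795,  0.14333888]), 'tvec': array([ -7.1092682 , 592.06219734, 689.49716658])}
```

View pics/side0.png

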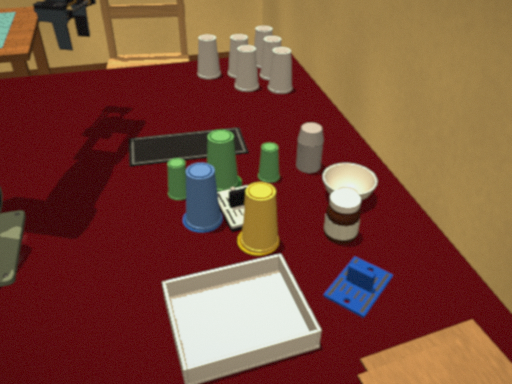

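View pics/top0.png

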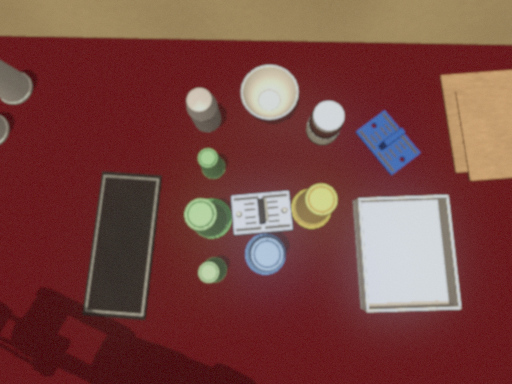

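```bash
cat > h.py <<'E'
import numpy as np, cv2
from scipy.optimize import minimize
from workcell import env,cams,spotter
def proj(n,P):
    c=cams.calibration(n); return cv2.projectPoints(np.asarray(P,float).reshape(-1,3),c["rvec"],c["tvec"],c["camera_matrix"],None)[0].reshape(-1,2)
def unproj(n,uv,z):
    c=cams.calibration(n);K=c["camera_matrix"];R=cv2.Rodrigues(c["rvec"])[0];t=np.asarray(c["tvec"]).reshape(3)
    uv=np.asarray(uv,float).reshape(-1,2);d=np.c_[uv,np.ones(len(uv))]@np.linalg.inv(K).T@R
    C=-R.T@t;s=(z-C[2])/d[:,2];return C+d*s[:,None]
A=np.linspace(0,2*np.pi,48,endpoint=False);CI=np.c_[np.cos(A),np.sin(A)]
def frust(x,y,z0,r0,r1,h):
    return np.vstack([np.c_[CI*r0+[x,y],np.full(48,z0)],np.c_[CI*r1+[x,y],np.full(48,z0+h)]])
def hullmask(n,P):
    S=4;m=np.zeros((384*S,512*S),np.uint8);p=proj(n,P)
    cv2.fillConvexPoly(m,np.round((cv2.convexHull(p.astype(np.float32))[:,0]+0.5)*S).astype(np.int32),1)
    return cv2.resize(m.astype(np.float32),(512,384),interpolation=cv2.INTER_AREA)
def boxpts(x,y,yaw,lx,ly,z0,z1):
    c,s=np.cos(yaw),np.sin(yaw);q=np.array([[a*lx/2,b*ly/2] for a,b in((1,1),(1,-1),(-1,-1),(-1,1))])@np.array([[c,s],[-s,c]])+[x,y]
    return np.vstack([np.c_[q,np.full(4,z)] for z in(z0,z1)])
def fit(ms,model,x0,step):
    def f(p): return sum(np.abs(hullmask(n,model(p))-m).sum() for n,m in ms.items())
    s=np.vstack([x0]+[np.array(x0)+np.eye(len(x0))[i]*step[i] for i in range(len(x0))])
    r=minimize(f,x0,method="Nelder-Mead",options=dict(initial_simplex=s,xatol=.02,fatol=.2,maxiter=300));return r.x,r.fun
cup=lambda z:(lambda p:frust(p[0],p[1],z,38,28,125))
def show(n,name,k=1.5,polys=()):
    im=cams.grab_frame(n)[:,:,::-1].copy()
    for P in polys: cv2.polylines(im,[np.round(proj(n,P)).astype(np.int32)],True,(255,0,255),1)
    cv2.imwrite(f"pics/{name}.png",cv2.resize(im,None,fx=k,fy=k,interpolation=cv2.INTER_CUBIC))
E
python3 - <<'E'
from h import *
for n in("top","side"):
    for t in("cup_blue","cup_yellow","cup_green","coaster_blue","coaster_yellow","coaster_green","drain_plate","bar_mat","wash_tub","spread_jar"):
        r=spotter.masks_of(n,t)
        print(n,t,[(round(d["confidence"],2),[int(v) for v in d["extent"]],int(d["region"].sum())) for d in r])
        for i,d in enumerate(r): np.save(f"m_{n}_{t}_{i}.npy",d["region"])
print(env.state()["time_s"])
E
```

```text
top cup_blue [(0.66, [249, 235, 286, 269], 1015), (0.33, [183, 199, 231, 236], 1237)]
top cup_yellow [(0.56, [292, 186, 336, 224], 1247), (0.25, [79, 178, 160, 319], 8985)]
top cup_green [(0.95, [183, 198, 230, 236], 1229), (0.95, [198, 256, 228, 284], 545), (0.65, [350, 194, 460, 312], 11154), (0.62, [202, 152, 225, 177], 562), (0.29, [80, 172, 160, 322], 8846)]
top coaster_blue [(0.7, [351, 194, 459, 312], 11181), (0.68, [246, 235, 278, 273], 184), (0.5, [79, 172, 159, 320], 9090)]
top coaster_yellow [(0.28, [229, 192, 292, 233], 2255)]
top coaster_green [(0.45, [213, 199, 233, 224], 141)]
top drain_plate [(0.96, [227, 191, 292, 234], 2291), (0.91, [353, 111, 420, 177], 2078)]
top bar_mat [(0.72, [79, 175, 159, 320], 9045)]
top wash_tub [(0.79, [352, 194, 460, 310], 11180), (0.19, [82, 171, 159, 320], 9038)]
top spread_jar [(0.72, [305, 104, 348, 142], 1211), (0.38, [244, 231, 284, 274], 1127), (0.27, [80, 174, 160, 320], 8906)]
side cup_blue [(0.9, [184, 163, 221, 229], 2034)]
side cup_yellow [(0.55, [240, 184, 277, 252], 2199)]
side cup_green [(0.74, [206, 127, 236, 195], 1470), (0.69, [166, 156, 190, 199], 772)]
side coaster_blue [(0.43, [186, 217, 221, 232], 114), (0.42, [127, 125, 248, 167], 2379)]
side coaster_yellow [(0.45, [233, 236, 268, 255], 127)]
side coaster_green []
side drain_plate [(0.85, [219, 184, 246, 229], 803), (0.78, [322, 253, 393, 315], 2260)]
side bar_mat [(0.85, [127, 129, 247, 166], 2531)]
side wash_tub [(0.64, [161, 253, 320, 384], 14175)]
side spread_jar [(0.86, [322, 190, 362, 245], 1639)]
1.1
```

```bash
python3 - <<'E'
from h import *
L=lambda s:np.load(f"m_{s}_0.npy").astype(np.float32)
polys=[]
for c in("blue","yellow","green"):
    mt=L(f"top_cup_{c}");ms=L(f"side_cup_{c}")
    x0=unproj("top",np.argwhere(mt>0)[:,::-1].mean(0),60)[0,:2]
    for k,d in(("top",{"top":mt}),("side",{"side":ms}),("both",{"top":mt,"side":ms})):
        x,f=fit(d,cup(4),x0,[8,8]);print(c,k,x.round(1),round(f))
for t,lx,ly,z0,z1,yaw0 in(("drain_plate",80,120,10,16,0),("bar_mat",300,130,0,4,0),("wash_tub",220,180,0,45,0)):
    mt=L("top_"+t)
    pts=unproj("top",np.argwhere(mt>0)[:,::-1],z1)[:,:2]
    r=cv2.minAreaRect(pts.astype(np.float32));print(t,"rect",r)
    (w,h),a=r[1],r[2]
    if (w>h)!=(lx>ly): a+=90
    for k,d in(("top",{"top":mt}),("both",{"top":mt,"side":L("side_"+t)})):
        x,f=fit(d,lambda p:boxpts(p[0],p[1],p[2]/50,lx,ly,z0,z1),[*r[0],np.radians(a)*50],[8,8,8])
        print(t,k,x[:2].round(1),np.degrees(x[2]/50).round(1),round(f))
mt=L("top_spread_jar");x0=unproj("top",np.argwhere(mt>0)[:,::-1].mean(0),50)[0,:2]
print("jar",fit({"top":mt,"side":L("side_spread_jar")},lambda p:frust(p[0],p[1],0,34,34,95),x0,[8,8]))
for i in(1,3):
    mt=np.load(f"m_top_cup_green_{i}.npy").astype(np.float32);x0=unproj("top",np.argwhere(mt>0)[:,::-1].mean(0),40)[0,:2]; print("small",x0)
E
```

```text
blue top [471.5 -12.6] 71
blue side [470.6 -12.4] 63
blue both [471.1 -12.4] 142
yellow top [ 569.5 -105.2] 89
yellow side [ 568.5 -106.2] 70
yellow both [ 568.7 -105.6] 177
green top [538.2 106.9] 88
green side [537.  109.3] 264
green both [537.1 106.9] 363
drain_plate rect ((555.244873046875, -0.218231201171875), (82.12830352783203, 124.00881958007812), 7.129049301147461)
drain_plate top [555.6   0. ] 7.4 92
drain_plate both [ 5.546e+02 -2.000e-01] 6.5 717
bar_mat rect ((484.471435546875, 287.5871887207031), (133.55294799804688, 302.0140686035156), 87.49880981445312)
bar_mat top [483.9 288.7] 177.4 137
bar_mat both [483.9 288.6] 177.4 934
wash_tub rect ((482.56439208984375, -283.0596618652344), (220.81117248535156, 190.48492431640625), 3.611928701400757)
wash_tub top [ 482.5 -288.5] 3.7 170
wash_tub both [ 480.9 -289.2] 3.6 506
jar (array([ 737.67674329, -124.53019031]), np.float64(415.9375))
small [436.75648843  91.95625125]
small [649.82249086 105.15169766]
```

```bash
cat >> h.py <<'E'
def go(x,y,z,yaw=None):
    s=env.state();p=s["ee_pos"];a=np.radians(s["ee_rot"]);
    from scipy.spatial.transform import Rotation as Ro
    R=Ro.from_euler("xyz",a).as_matrix()
    d=R.T@(np.array([x,y,z])-p)
    sp=0 if yaw is None else (s["ee_rot"][2]-yaw+180)%360-180
    print("t",round(s["time_s"],2),"p",p.round(1),"rot",s["ee_rot"].round(1),"w",round(s["gripper_width"],1),"F",s["force"].round(1),"-> delta",d.round(1),"spin",np.radians(sp).round(3))
E
python3 -c "
from h import *
go(538,107,213,180)"
python3 - <<'E'
from h import *
im=cv2.imread("pics/top0.png")
k=2
im=cv2.resize(im,None,fx=k,fy=k,interpolation=cv2.INTER_CUBIC)
def dr(P,c=(255,0,255)): cv2.polylines(im,[np.round((proj("top",P)+.5)*k).astype(np.int32)],True,c,1)
for x,y in((471,-12.5),(569,-105.5),(537.5,107)):
    P=frust(x,y,4,38,28,125);dr(P[:48]);dr(P[48:])
dr(boxpts(555,0,np.radians(7.5),80,120,10,16)[4:]);dr(boxpts(484,288.6,np.radians(177.4),300,130,0,4)[4:]);dr(boxpts(482,-288.5,np.radians(3.6),220,180,0,45)[4:])
P=np.array([[-87,0],[0,107],[0,-107]]);a=np.radians(7.5);R=np.array([[np.cos(a),-np.sin(a)],[np.sin(a),np.cos(a)]])
for q in P@R.T+[555,0]: dr(np.c_[CI*42+q,np.full(48,4)],(255,255,255))
cv2.imwrite("pics/ov0.png",im[300:640,140:940])
E
```

```text
t 1.1 p [239.1 522.9 214. ] rot [180.    0.  155.4] w 90.7 F [-0.5 -0.2  0. ] -> delta [-444.8 -254.     1. ] spin -0.429
```

View pics/ov0.png

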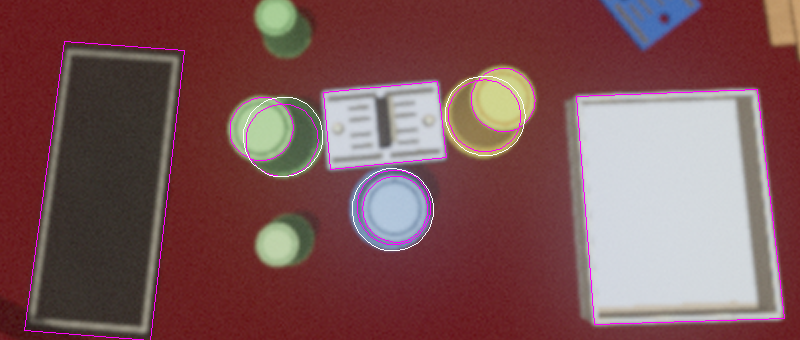

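Request:
{"name": "apply_moves", "arguments": {"plan": [{"jaw": 0, "delta_pos": [-40, -23, 0], "spin": -0.1}, {"jaw": 0, "delta_pos": [-90, -51, 0], "spin": -0.25}, {"jaw": 0, "delta_pos": [-140, -80, 0], "spin": -0.429}, {"jaw": 0, "delta_pos": [-190, -108, 0], "spin": -0.429}, {"jaw": 0, "delta_pos": [-240, -137, 0], "spin": -0.429}, {"jaw": 0, "delta_pos": [-290, -166, 0], "spin": -0.429}, {"jaw": 0, "delta_pos": [-340, -194, 0], "spin": -0.429}, {"jaw": 0, "delta_pos": [-390, -223, 0], "spin": -0.429}], "squeeze": 10}}

```text
time_s: 2.1
ee_pos: [502.1, 156.4, 214.2]
ee_rot: [180.0, 0.0, -180.0]
force: [0.8, 1.1, -0.2]
gripper_width: 91.1
```

```bash
python3 -c "
from h import *
go(537.5,107,150,180)"
```

```text
t 2.1 p [502.1 156.4 214.2] rot [ 180.    0. -180.] w 91.1 F [ 0.8  1.1 -0.2] -> delta [-35.4 -49.4  64.2] spin 0.0
```

Request:
{"name": "apply_moves", "arguments": {"plan": [{"jaw": 0, "delta_pos": [-20, -28, 0], "spin": 0}, {"jaw": 0, "delta_pos": [-35.4, -49.4, 10], "spin": 0}, {"jaw": 0, "delta_pos": [-35.4, -49.4, 35], "spin": 0}, {"jaw": 0, "delta_pos": [-35.4, -49.4, 70], "spin": 0}, {"jaw": 0, "delta_pos": [-35.4, -49.4, 100], "spin": 0}, {"jaw": 0, "delta_pos": [-35.4, -49.4, 120], "spin": 0}, {"jaw": 0, "delta_pos": [-35.4, -49.4, 124], "spin": 0}, {"jaw": 0, "delta_pos": [-35.4, -49.4, 124], "spin": 0}]}}

```text
time_s: 3.1
ee_pos: [538.0, 107.2, 90.6]
ee_rot: [180.0, 0.1, -180.0]
force: [-1.1, -0.5, -0.0]
gripper_width: 91.0
```

```bash
python3 -c "
from h import *
go(537.5,107,90,180)
show('side','s1')"
```

```text
t 3.1 p [538.  107.2  90.6] rot [ 1.8e+02  1.0e-01 -1.8e+02] w 91.0 F [-1.1 -0.5 -0. ] -> delta [ 0.5 -0.2  0.6] spin 0.0
```

View pics/s1.png

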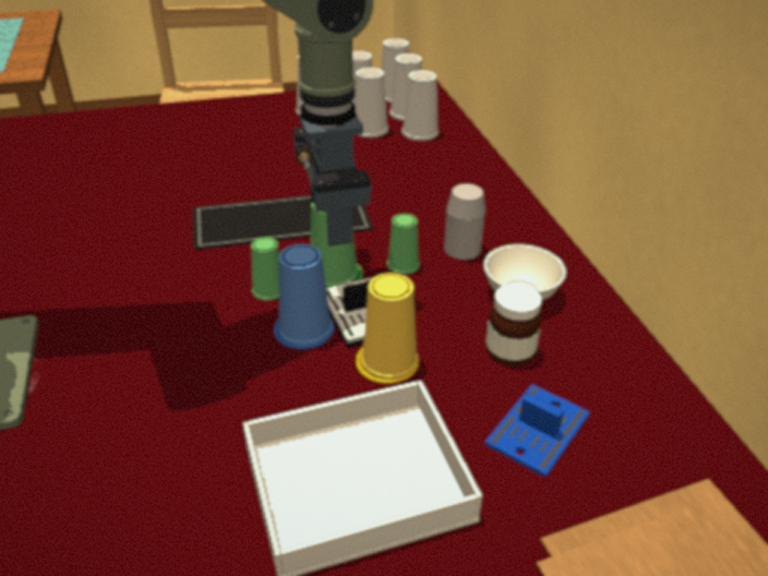

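The gripper straddles the large green cup (about (335,240) in the 1.5x picture). The neighbouring cups are clear.

Request:
{"name": "apply_moves", "arguments": {"plan": [{"jaw": 1, "delta_pos": [0, 0, 0], "spin": 0}, {"jaw": 1, "delta_pos": [0, 0, 0], "spin": 0}, {"jaw": 1, "delta_pos": [0, 0, 0], "spin": 0}, {"jaw": 1, "delta_pos": [0, 0, 0], "spin": 0}, {"jaw": 1, "delta_pos": [0, 0, 0], "spin": 0}, {"jaw": 1, "delta_pos": [0, 0, 0], "spin": 0}, {"jaw": 1, "delta_pos": [0, 0, -8], "spin": 0}, {"jaw": 1, "delta_pos": [0, 0, -20], "spin": 0}], "squeeze": 10}}

```text
time_s: 4.15
ee_pos: [537.9, 107.2, 111.3]
ee_rot: [180.0, 0.1, -180.0]
force: [-0.0, 0.6, -1.1]
gripper_width: 60.3
```

```bash
python3 -c "
from h import *
go(581,284,200,180)
show('side','s2')"
```

```text
t 4.15 p [537.9 107.2 111.3] rot [ 1.8e+02  1.0e-01 -1.8e+02] w 60.3 F [-0.   0.6 -1.1] -> delta [-43.3 176.8 -88.5] spin 0.0
```

View pics/s2.png

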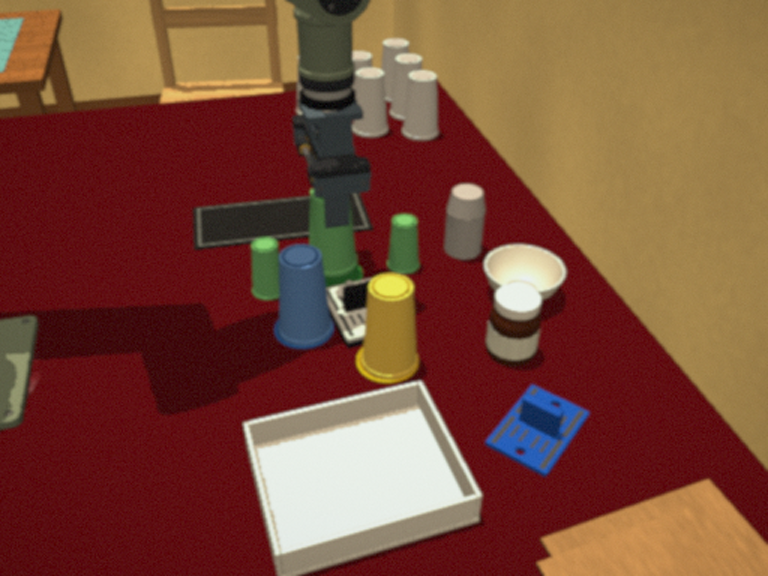

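Request:
{"name": "apply_moves", "arguments": {"plan": [{"jaw": 1, "delta_pos": [-1, 4, -15], "spin": 0}, {"jaw": 1, "delta_pos": [-5, 22, -30], "spin": 0}, {"jaw": 1, "delta_pos": [-13, 52, -30], "spin": 0}, {"jaw": 1, "delta_pos": [-22, 90, -30], "spin": 0}, {"jaw": 1, "delta_pos": [-31, 128, -30], "spin": 0}, {"jaw": 1, "delta_pos": [-38, 156, -30], "spin": 0}, {"jaw": 1, "delta_pos": [-42, 172, -25], "spin": 0}, {"jaw": 1, "delta_pos": [-43.3, 176.8, -15], "spin": 0}]}}

```text
time_s: 5.2
ee_pos: [582.6, 284.7, 128.5]
ee_rot: [179.9, 0.3, -179.9]
force: [-0.5, 0.3, -1.2]
gripper_width: 60.2
```

```bash
python3 -c "
from h import *
go(581,284,91,180)"
```

```text
t 5.2 p [582.6 284.7 128.5] rot [ 179.9    0.3 -179.9] w 60.2 F [-0.5  0.3 -1.2] -> delta [ 1.8 -0.8 37.5] spin 0.001
```

Request:
{"name": "apply_moves", "arguments": {"plan": [{"jaw": 1, "delta_pos": [1.8, -0.8, 12], "spin": 0}, {"jaw": 1, "delta_pos": [1.8, -0.8, 26], "spin": 0}, {"jaw": 1, "delta_pos": [1.8, -0.8, 34], "spin": 0}, {"jaw": 1, "delta_pos": [1.8, -0.8, 37.5], "spin": 0}, {"jaw": 1, "delta_pos": [1.8, -0.8, 37.5], "spin": 0}, {"jaw": 1, "delta_pos": [1.8, -0.8, 37.5], "spin": 0}, {"jaw": 0, "delta_pos": [1.8, -0.8, 37.5], "spin": 0}, {"jaw": 0, "delta_pos": [1.8, -0.8, 37.5], "spin": 0}]}}

```text
time_s: 6.2
ee_pos: [581.0, 284.1, 91.0]
ee_rot: [179.9, 0.3, -179.9]
force: [-0.0, 0.1, -0.0]
gripper_width: 77.5
```

Request:
{"name": "apply_moves", "arguments": {"plan": [{"jaw": 0, "delta_pos": [0, 0, 0], "spin": 0}, {"jaw": 0, "delta_pos": [0, 0, 0], "spin": 0}, {"jaw": 0, "delta_pos": [0, 0, -15], "spin": 0}, {"jaw": 0, "delta_pos": [0, 0, -40], "spin": 0}, {"jaw": 0, "delta_pos": [0, 0, -75], "spin": 0}, {"jaw": 0, "delta_pos": [10, -20, -100], "spin": 0}, {"jaw": 0, "delta_pos": [35, -65, -100], "spin": 0}, {"jaw": 0, "delta_pos": [60, -120, -100], "spin": 0}]}}

```text
time_s: 7.2
ee_pos: [520.5, 163.4, 192.0]
ee_rot: [179.9, 0.5, -179.8]
force: [0.8, -0.9, 0.2]
gripper_width: 91.2
```

```bash
python3 -c "
from h import *
go(471,-12.5,190,180)
show('side','s3');show('top','t3')"
```

```text
t 7.2 p [520.5 163.4 192. ] rot [ 179.9    0.5 -179.8] w 91.2 F [ 0.8 -0.9  0.2] -> delta [  49.9 -175.7    1.2] spin 0.003
```

View pics/s3.png

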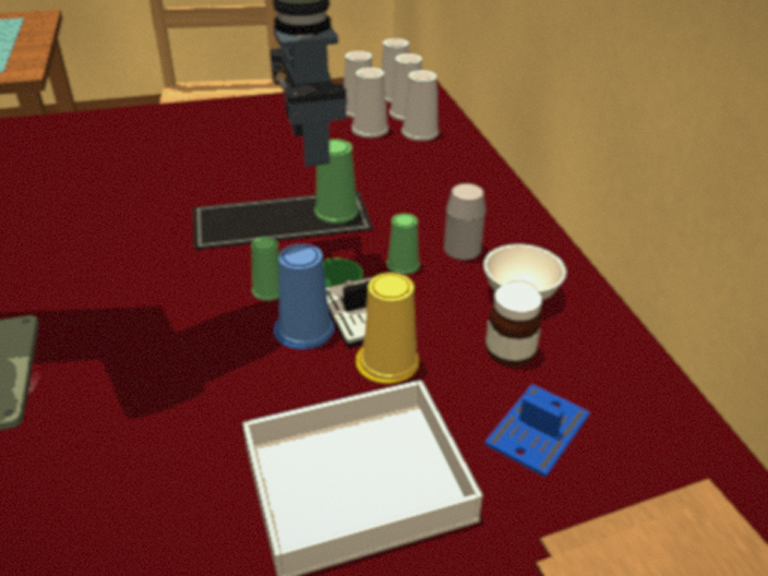

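View pics/t3.png

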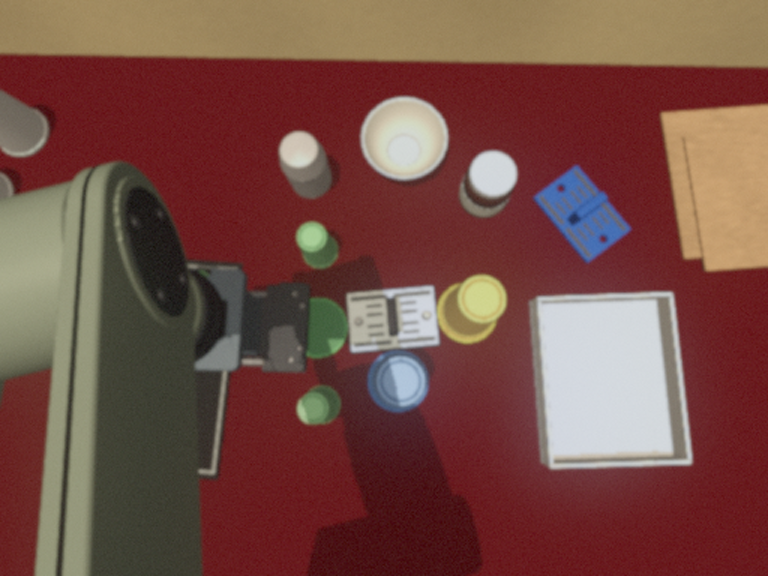

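Request:
{"name": "apply_moves", "arguments": {"plan": [{"jaw": 0, "delta_pos": [14, -50, 0], "spin": 0}, {"jaw": 0, "delta_pos": [28, -100, 0], "spin": 0}, {"jaw": 0, "delta_pos": [40, -145, 0], "spin": 0}, {"jaw": 0, "delta_pos": [49.9, -175.7, 5], "spin": 0}, {"jaw": 0, "delta_pos": [49.9, -175.7, 30], "spin": 0}, {"jaw": 0, "delta_pos": [49.9, -175.7, 60], "spin": 0}, {"jaw": 0, "delta_pos": [49.9, -175.7, 90], "spin": 0}, {"jaw": 0, "delta_pos": [49.9, -175.7, 101], "spin": 0}]}}

```text
time_s: 8.3
ee_pos: [467.8, -15.4, 90.0]
ee_rot: [-180.0, 0.2, 179.9]
force: [-0.3, 0.5, 0.8]
gripper_width: 91.3
```

```bash
python3 -c "
from h import *
go(471,-12.5,90.6,180)
show('side','s4')"
```

```text
t 8.3 p [467.8 -15.4  90. ] rot [-180.     0.2  179.9] w 91.3 F [-0.3  0.5  0.8] -> delta [-3.2  3.  -0.6] spin -0.002
```

View pics/s4.png

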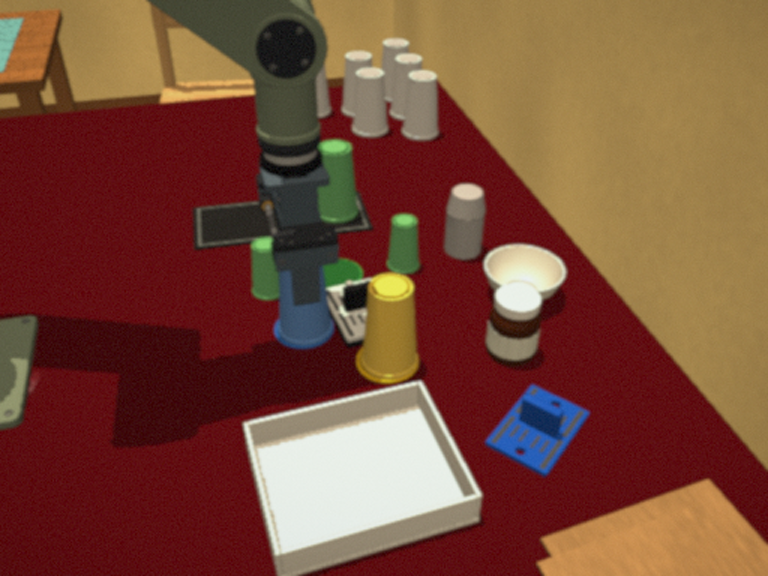

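Gripper straddles the blue cup at about (303,290). I'll correct by 3 mm, close and lift.

Request:
{"name": "apply_moves", "arguments": {"plan": [{"jaw": 0, "delta_pos": [-3.2, 3, 0], "spin": 0}, {"jaw": 1, "delta_pos": [-3.2, 3, 0], "spin": 0}, {"jaw": 1, "delta_pos": [-3.2, 3, 0], "spin": 0}, {"jaw": 1, "delta_pos": [-3.2, 3, 0], "spin": 0}, {"jaw": 1, "delta_pos": [-3.2, 3, 0], "spin": 0}, {"jaw": 1, "delta_pos": [-3.2, 3, 0], "spin": 0}, {"jaw": 1, "delta_pos": [-3.2, 3, -5], "spin": 0}, {"jaw": 1, "delta_pos": [-3.2, 3, -20], "spin": 0}]}}

```text
time_s: 9.35
ee_pos: [469.9, -12.4, 109.1]
ee_rot: [-180.0, -0.0, 179.9]
force: [0.4, 0.1, -0.4]
gripper_width: 60.3
```

```bash
python3 -c "
from h import *
go(387,293,210,180)"
```

```text
t 9.35 p [469.9 -12.4 109.1] rot [-180.    -0.   179.9] w 60.3 F [ 0.4  0.1 -0.4] -> delta [  83.6  305.2 -101. ] spin -0.002
```

Request:
{"name": "apply_moves", "arguments": {"plan": [{"jaw": 1, "delta_pos": [0, 0, -30], "spin": 0}, {"jaw": 1, "delta_pos": [2, 5, -65], "spin": 0}, {"jaw": 1, "delta_pos": [6, 22, -92], "spin": 0}, {"jaw": 1, "delta_pos": [15, 54, -100], "spin": 0}, {"jaw": 1, "delta_pos": [27, 98, -101], "spin": 0}, {"jaw": 1, "delta_pos": [40, 145, -101], "spin": 0}, {"jaw": 1, "delta_pos": [53, 192, -101], "spin": 0}, {"jaw": 1, "delta_pos": [65, 236, -101], "spin": 0}]}}

```text
time_s: 10.35
ee_pos: [404.7, 225.2, 210.3]
ee_rot: [180.0, 0.0, 179.9]
force: [1.0, -0.2, -0.5]
gripper_width: 60.4
```

```bash
python3 -c "
from h import *
go(387,293,90.5,180)"
```

```text
t 10.35 p [404.7 225.2 210.3] rot [180.    0.  179.9] w 60.4 F [ 1.  -0.2 -0.5] -> delta [ 17.9  67.8 119.8] spin -0.002
```

Request:
{"name": "apply_moves", "arguments": {"plan": [{"jaw": 1, "delta_pos": [9, 34, 5], "spin": 0}, {"jaw": 1, "delta_pos": [15, 56, 25], "spin": 0}, {"jaw": 1, "delta_pos": [17.9, 67.8, 55], "spin": 0}, {"jaw": 1, "delta_pos": [17.9, 67.8, 85], "spin": 0}, {"jaw": 1, "delta_pos": [17.9, 67.8, 106], "spin": 0}, {"jaw": 1, "delta_pos": [17.9, 67.8, 115], "spin": 0}, {"jaw": 1, "delta_pos": [17.9, 67.8, 119], "spin": 0}, {"jaw": 1, "delta_pos": [17.9, 67.8, 119.5], "spin": 0}]}}

```text
time_s: 11.35
ee_pos: [387.3, 293.2, 91.2]
ee_rot: [180.0, 0.1, 179.9]
force: [-0.7, 0.4, -0.4]
gripper_width: 60.9
```

Request:
{"name": "apply_moves", "arguments": {"plan": [{"jaw": 1, "delta_pos": [0, 0, 0], "spin": 0}, {"jaw": 0, "delta_pos": [0, 0, 0], "spin": 0}, {"jaw": 0, "delta_pos": [0, 0, 0], "spin": 0}, {"jaw": 0, "delta_pos": [0, 0, 0], "spin": 0}, {"jaw": 0, "delta_pos": [0, 0, 0], "spin": 0}, {"jaw": 0, "delta_pos": [0, 0, -20], "spin": 0}, {"jaw": 0, "delta_pos": [0, 0, -60], "spin": 0}, {"jaw": 0, "delta_pos": [0, 0, -110], "spin": 0}]}}

```text
time_s: 12.35
ee_pos: [386.6, 292.7, 201.6]
ee_rot: [-179.9, -0.1, 179.9]
force: [-0.0, 0.4, 0.1]
gripper_width: 91.1
```

```bash
python3 -c "
from h import *
go(569,-105.5,195,180)
show('side','s5')"
```

```text
t 12.35 p [386.6 292.7 201.6] rot [-1.799e+02 -1.000e-01  1.799e+02] w 91.1 F [-0.   0.4  0.1] -> delta [-183.3 -397.8    6.8] spin -0.002
```

View pics/s5.png

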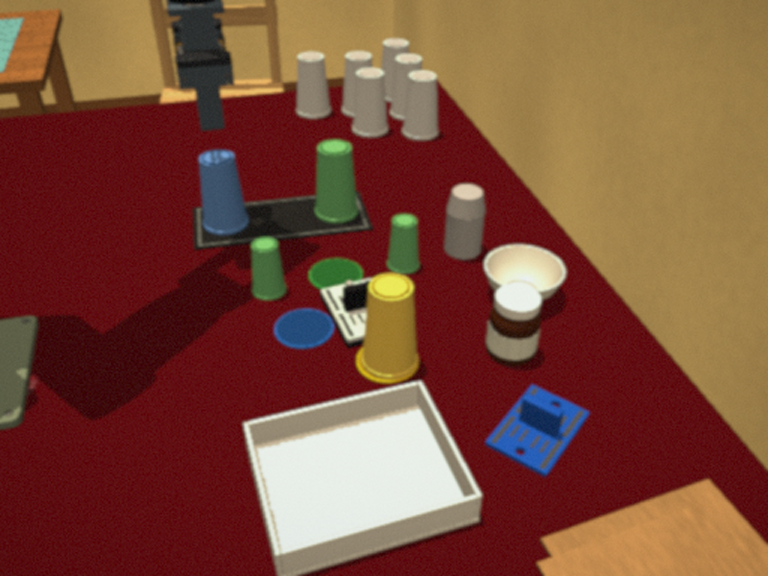

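Blue cup stands at the mat's left end (224,225) and green at its right (336,210). Next is yellow.

Request:
{"name": "apply_moves", "arguments": {"plan": [{"jaw": 0, "delta_pos": [-15, -33, 0], "spin": 0}, {"jaw": 0, "delta_pos": [-38, -82, 0], "spin": 0}, {"jaw": 0, "delta_pos": [-62, -135, 0], "spin": 0}, {"jaw": 0, "delta_pos": [-86, -187, 0], "spin": 0}, {"jaw": 0, "delta_pos": [-110, -240, 0], "spin": 0}, {"jaw": 0, "delta_pos": [-134, -292, 0], "spin": 0}, {"jaw": 0, "delta_pos": [-158, -343, 0], "spin": 0}, {"jaw": 0, "delta_pos": [-176, -382, 0], "spin": 0}]}}

```text
time_s: 13.4
ee_pos: [565.9, -89.5, 207.6]
ee_rot: [179.6, 0.6, 179.8]
force: [-0.2, 0.3, 0.7]
gripper_width: 91.2
```

```bash
python3 -c "
from h import *
go(569,-105.5,91,180)"
```

```text
t 13.4 p [565.9 -89.5 207.6] rot [179.6   0.6 179.8] w 91.2 F [-0.2  0.3  0.7] -> delta [ -2.  -16.8 116.5] spin -0.004
```

Request:
{"name": "apply_moves", "arguments": {"plan": [{"jaw": 0, "delta_pos": [-2, -16.8, 0], "spin": 0}, {"jaw": 0, "delta_pos": [-2, -16.8, 10], "spin": 0}, {"jaw": 0, "delta_pos": [-2, -16.8, 40], "spin": 0}, {"jaw": 0, "delta_pos": [-2, -16.8, 75], "spin": 0}, {"jaw": 0, "delta_pos": [-2, -16.8, 105], "spin": 0}, {"jaw": 0, "delta_pos": [-2, -16.8, 116.5], "spin": 0}, {"jaw": 0, "delta_pos": [-2, -16.8, 116.5], "spin": 0}, {"jaw": 0, "delta_pos": [-2, -16.8, 116.5], "spin": 0}]}}

```text
time_s: 14.4
ee_pos: [569.8, -105.2, 92.2]
ee_rot: [179.6, 0.7, 179.8]
force: [0.3, -0.2, 0.4]
gripper_width: 91.0
```

```bash
python3 -c "
from h import *
go(569,-105.5,91,180)"
```

```text
t 14.4 p [ 569.8 -105.2   92.2] rot [179.6   0.7 179.8] w 91.0 F [ 0.3 -0.2  0.4] -> delta [ 0.8 -0.3  1.2] spin -0.003
```

Request:
{"name": "apply_moves", "arguments": {"plan": [{"jaw": 0, "delta_pos": [0.5, 0, 1], "spin": 0}, {"jaw": 1, "delta_pos": [0.5, 0, 1], "spin": 0}, {"jaw": 1, "delta_pos": [0.5, 0, 1], "spin": 0}, {"jaw": 1, "delta_pos": [0.5, 0, 1], "spin": 0}, {"jaw": 1, "delta_pos": [0.5, 0, 1], "spin": 0}, {"jaw": 1, "delta_pos": [0.5, 0, 1], "spin": 0}, {"jaw": 1, "delta_pos": [0.5, 0, -5], "spin": 0}, {"jaw": 1, "delta_pos": [0.5, 0, -20], "spin": 0}]}}

```text
time_s: 15.4
ee_pos: [568.5, -105.2, 112.2]
ee_rot: [179.6, 0.6, 179.8]
force: [0.2, -0.1, 0.4]
gripper_width: 60.3
```

```bash
python3 -c "
from h import *
go(484,288.6,200,180)"
```

```text
t 15.4 p [ 568.5 -105.2  112.2] rot [179.6   0.6 179.8] w 60.3 F [ 0.2 -0.1  0.4] -> delta [ 84.8 394.2 -85.7] spin -0.003
```

Request:
{"name": "apply_moves", "arguments": {"plan": [{"jaw": 1, "delta_pos": [0, 0, -25], "spin": 0}, {"jaw": 1, "delta_pos": [2, 8, -55], "spin": 0}, {"jaw": 1, "delta_pos": [7, 32, -77], "spin": 0}, {"jaw": 1, "delta_pos": [16, 72, -85], "spin": 0}, {"jaw": 1, "delta_pos": [26, 120, -85], "spin": 0}, {"jaw": 1, "delta_pos": [36, 168, -85], "spin": 0}, {"jaw": 1, "delta_pos": [46, 216, -85], "spin": 0}, {"jaw": 1, "delta_pos": [56, 262, -85], "spin": 0}]}}

```text
time_s: 16.4
ee_pos: [512.1, 158.0, 199.9]
ee_rot: [179.5, 0.7, 179.8]
force: [1.4, 0.9, -0.1]
gripper_width: 59.9
```

```bash
python3 -c "
from h import *
go(484,288.6,92.5,180)"
```

```text
t 16.4 p [512.1 158.  199.9] rot [179.5   0.7 179.8] w 59.9 F [ 1.4  0.9 -0.1] -> delta [ 29.8 129.7 108.1] spin -0.003
```

Request:
{"name": "apply_moves", "arguments": {"plan": [{"jaw": 1, "delta_pos": [11, 46, 0], "spin": 0}, {"jaw": 1, "delta_pos": [20, 85, 0], "spin": 0}, {"jaw": 1, "delta_pos": [26, 113, 0], "spin": 0}, {"jaw": 1, "delta_pos": [29.5, 127, 0], "spin": 0}, {"jaw": 1, "delta_pos": [29.8, 129.7, 8], "spin": 0}, {"jaw": 1, "delta_pos": [29.8, 129.7, 25], "spin": 0}, {"jaw": 1, "delta_pos": [29.8, 129.7, 48], "spin": 0}, {"jaw": 1, "delta_pos": [29.8, 129.7, 60], "spin": 0}]}}

```text
time_s: 17.4
ee_pos: [483.1, 286.8, 139.2]
ee_rot: [179.6, 0.6, 179.8]
force: [0.0, -0.1, -0.8]
gripper_width: 60.6
```

```bash
python3 -c "
from h import *
go(484,288.6,92,180)"
```

```text
t 17.4 p [483.1 286.8 139.2] rot [179.6   0.6 179.8] w 60.6 F [ 0.  -0.1 -0.8] -> delta [-0.4  1.5 47.2] spin -0.004
```

Request:
{"name": "apply_moves", "arguments": {"plan": [{"jaw": 1, "delta_pos": [-0.4, 1.5, 18], "spin": 0}, {"jaw": 1, "delta_pos": [-0.4, 1.5, 34], "spin": 0}, {"jaw": 1, "delta_pos": [-0.4, 1.5, 44], "spin": 0}, {"jaw": 1, "delta_pos": [-0.4, 1.5, 47], "spin": 0}, {"jaw": 1, "delta_pos": [-0.4, 1.5, 47.2], "spin": 0}, {"jaw": 1, "delta_pos": [-0.4, 1.5, 47.2], "spin": 0}, {"jaw": 0, "delta_pos": [-0.4, 1.5, 47.2], "spin": 0}, {"jaw": 0, "delta_pos": [-0.4, 1.5, 47.2], "spin": 0}]}}

```text
time_s: 18.4
ee_pos: [484.2, 288.7, 92.4]
ee_rot: [179.6, 0.7, 179.8]
force: [-0.1, 0.2, 0.2]
gripper_width: 77.5
```

Request:
{"name": "apply_moves", "arguments": {"plan": [{"jaw": 0, "delta_pos": [0, 0, 0], "spin": 0}, {"jaw": 0, "delta_pos": [0, 0, 0], "spin": 0}, {"jaw": 0, "delta_pos": [0, 0, -15], "spin": 0}, {"jaw": 0, "delta_pos": [0, 0, -50], "spin": 0}, {"jaw": 0, "delta_pos": [0, 0, -90], "spin": 0}, {"jaw": 0, "delta_pos": [50, 0, -120], "spin": 0}, {"jaw": 0, "delta_pos": [90, 0, -120], "spin": 0}, {"jaw": 0, "delta_pos": [120, 0, -120], "spin": 0}]}}

```text
time_s: 19.4
ee_pos: [361.5, 288.4, 212.6]
ee_rot: [179.5, 0.8, 179.8]
force: [-0.1, 0.5, -0.2]
gripper_width: 91.1
```

```bash
python3 -c "
from h import *
go(555,0,150,187.5)
show('side','s6');show('top','t6')"
```

```text
t 19.4 p [361.5 288.4 212.6] rot [179.5   0.8 179.8] w 91.1 F [-0.1  0.5 -0.2] -> delta [-193.8 -288.2   62.7] spin -0.135
```

View pics/s6.png

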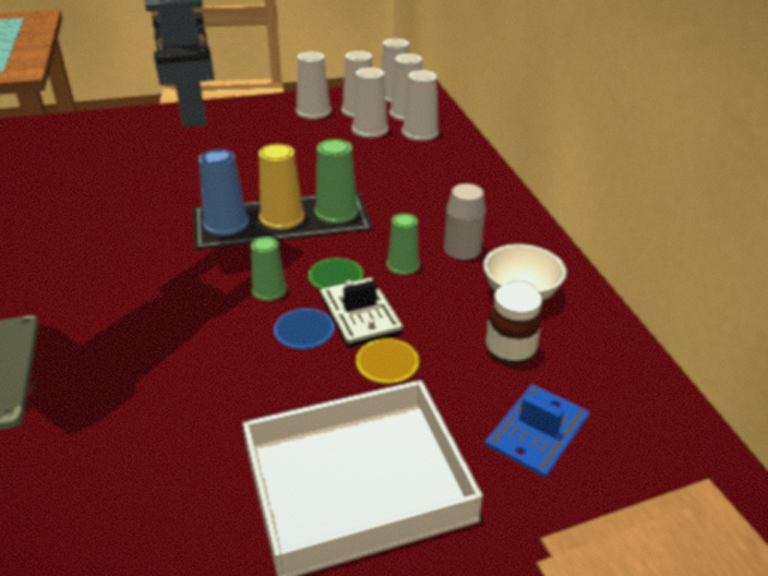

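View pics/t6.png

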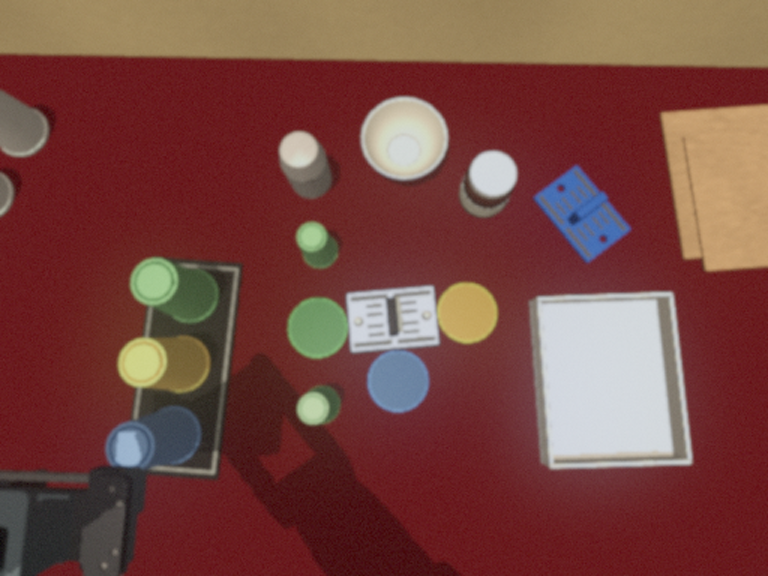

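All three cups stand on the mat (side view (224,225), (281,220), (336,210)). The coasters and plate are now fully visible, so I'll measure them.

```bash
python3 - <<'E'
from h import *
ims={n:cams.grab_frame(n) for n in("top","side")}
for n in ims: np.save(f"im_{n}.npy",ims[n])
co={}
for c,x0 in(("blue",(469,-11)),("yellow",(569,-106)),("green",(541,106))):
    d={}
    for n in ims:
        r=spotter.masks_of(n,"coaster_"+c)
        uv=proj(n,[[*x0,4]])[0]
        for q in r:
            m=q["region"]; cen=np.argwhere(m)[:,::-1].mean(0)
            if np.hypot(*(cen-uv))<12: d[n]=m.astype(np.float32);print(c,n,round(q["confidence"],2));break
    for k in [*d]+["both"]:
        dd=d if k=="both" else {k:d[k]}
        x,f=fit(dd,lambda p:frust(p[0],p[1],0,42,42,4),x0,[6,6]);print(c,k,x.round(1),round(f))
    # colour, saturation vs. red cloth: hue segmentation
    cc={}
    for n in ims:
        h=cv2.cvtColor(ims[n],cv2.COLOR_RGB2HSV).astype(int);lo,hi={"blue":(95,130),"yellow":(15,35),"green":(45,85)}[c]
        m=(h[...,0]>=lo)&(h[...,0]<=hi)&(h[...,1]>90)&(h[...,2]>40)
        uv=proj(n,[[*x0,4]])[0]; 
        nn,lab=cv2.connectedComponents(m.astype(np.uint8)); l=lab[int(round(uv[1])),int(round(uv[0]))]
        if l: cc[n]=(lab==l).astype(np.float32)
    x,f=fit(cc,lambda p:frust(p[0],p[1],0,42,42,4),x0,[6,6]);print(c,"col",list(cc),x.round(1),round(f))
    for n in cc:
        x,f=fit({n:cc[n]},lambda p:frust(p[0],p[1],0,42,42,4),x0,[6,6]);print(c,"col",n,x.round(1),round(f))
r=spotter.masks_of("top","drain_plate");
m=[q["region"] for q in r if q["region"][213,262] or q["region"][213,250]][0].astype(np.float32)
x,f=fit({"top":m},lambda p:boxpts(p[0],p[1],p[2]/50,80,120,10,16),[555,0,6.5],[5,5,5]);print("plate",x[:2],np.degrees(x[2]/50),f)
g=cv2.cvtColor(ims["top"],cv2.COLOR_RGB2GRAY)
u=proj("top",boxpts(555,0,.13,100,140,10,16));
E
```

```text
blue top 0.69
blue side 0.77
blue top [469.5  -9.7] 99
blue side [469.3 -10.7] 60
blue both [469.3 -10.4] 162
blue col ['side'] [469.7 -10.3] 36
blue col side [469.7 -10.3] 36
yellow top 0.93
yellow side 0.78
yellow top [ 567.8 -104.4] 39
yellow side [ 565.4 -105.3] 80
yellow both [ 567.2 -104.8] 132
yellow col ['top', 'side'] [ 567.8 -104.9] 185
yellow col top [ 567.6 -104.9] 97
yellow col side [ 567.1 -104.4] 85
green top 0.59
green side 0.78
green top [542.1 104.8] 58
green side [539.3 106.1] 135
green both [541.3 104.7] 206
green col ['side'] [540.8 106.7] 154
green col side [540.8 106.7] 154
plate [555.32605473   0.73673208] 6.290182974223946 98.4375
```

```bash
python3 - <<'E'
from h import *
im=np.load("im_top.npy")[:,:,::-1][170:280,180:350]
cv2.imwrite("pics/crop1.png",cv2.resize(im,None,fx=4.5,fy=4.5,interpolation=cv2.INTER_CUBIC))
E
```

```text
(no output)
```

View pics/crop1.png

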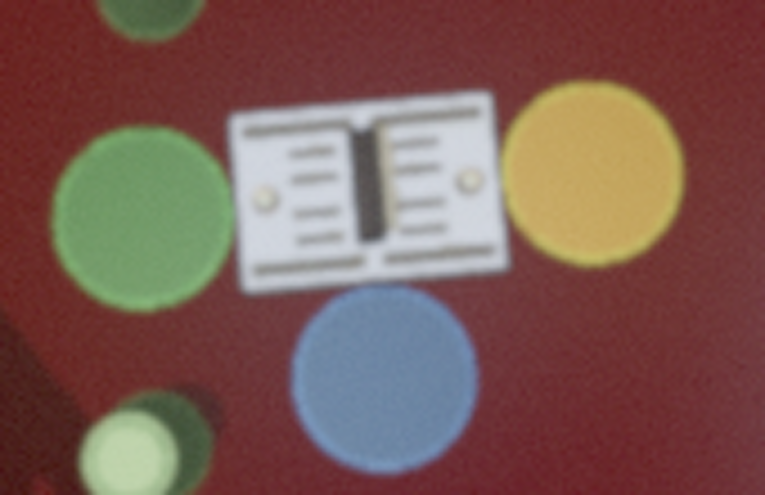

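Request:
{"name": "apply_moves", "arguments": {"plan": [{"jaw": 0.5, "delta_pos": [-20, -30, 0], "spin": -0.126}, {"jaw": 0.5, "delta_pos": [-50, -75, 0], "spin": -0.126}, {"jaw": 0.5, "delta_pos": [-82, -122, 0], "spin": -0.126}, {"jaw": 0.5, "delta_pos": [-114, -170, 0], "spin": -0.126}, {"jaw": 0.5, "delta_pos": [-146, -217, 0], "spin": -0.126}, {"jaw": 0.5, "delta_pos": [-174, -260, 20], "spin": -0.126}, {"jaw": 0.5, "delta_pos": [-190, -283, 50], "spin": -0.126}, {"jaw": 0.5, "delta_pos": [-193.8, -288, 70], "spin": -0.126}]}}

```text
time_s: 20.95
ee_pos: [557.2, -2.2, 139.2]
ee_rot: [179.7, 0.6, -173.2]
force: [-0.3, -0.2, 0.1]
gripper_width: 45.8
```

Request:
{"name": "apply_moves", "arguments": {"plan": [{"jaw": 0.5, "delta_pos": [0, 0, 0], "spin": 0}, {"jaw": 0.5, "delta_pos": [0, 0, 0], "spin": 0}, {"jaw": 0.5, "delta_pos": [0, 0, 0], "spin": 0}, {"jaw": 0.5, "delta_pos": [0, 0, 0], "spin": 0}, {"jaw": 0.5, "delta_pos": [0, 0, 0], "spin": 0}, {"jaw": 0.5, "delta_pos": [0, 0, 0], "spin": 0}, {"jaw": 0.5, "delta_pos": [0, 0, 0], "spin": 0}, {"jaw": 0.5, "delta_pos": [0, 0, 0], "spin": 0}]}}

```text
time_s: 21.95
ee_pos: [557.2, -2.2, 139.2]
ee_rot: [179.7, 0.6, -173.2]
force: [0.9, 0.1, -0.2]
gripper_width: 45.4
```

```bash
python3 -c "
from h import *
go(555,0.3,27,187)
show('side','s7')"
```

```text
t 21.95 p [557.2  -2.2 139.2] rot [ 179.7    0.6 -173.2] w 45.4 F [ 0.9  0.1 -0.2] -> delta [  3.1   2.2 112.2] spin -0.004
```

View pics/s7.png

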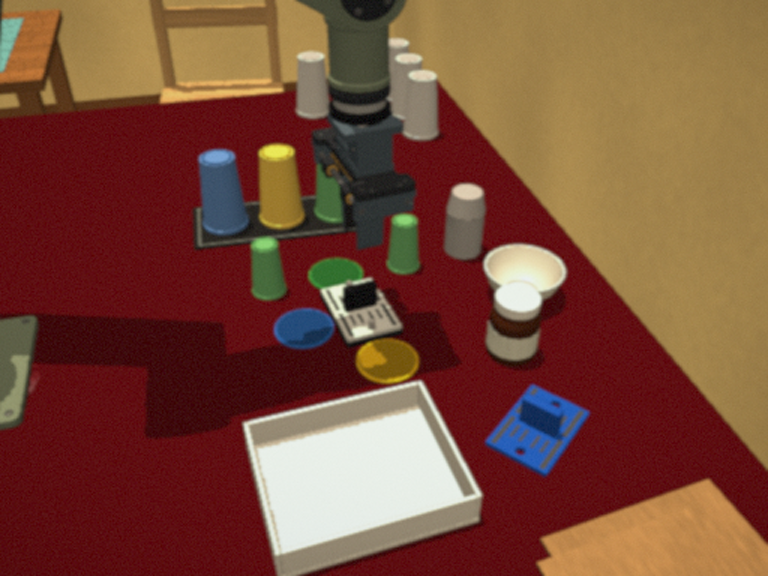

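Fingers hang above the rib (358,293), partly open at 45 mm so that they clear the pins. Descending.

Request:
{"name": "apply_moves", "arguments": {"plan": [{"jaw": 0.5, "delta_pos": [3.1, 2.2, 10], "spin": 0}, {"jaw": 0.5, "delta_pos": [3.1, 2.2, 30], "spin": 0}, {"jaw": 0.5, "delta_pos": [3.1, 2.2, 55], "spin": 0}, {"jaw": 0.5, "delta_pos": [3.1, 2.2, 80], "spin": 0}, {"jaw": 0.5, "delta_pos": [3.1, 2.2, 100], "spin": 0}, {"jaw": 0.5, "delta_pos": [3.1, 2.2, 109], "spin": 0}, {"jaw": 0.5, "delta_pos": [3.1, 2.2, 112.2], "spin": 0}, {"jaw": 0.5, "delta_pos": [3.1, 2.2, 112.2], "spin": 0}]}}

```text
time_s: 23.0
ee_pos: [555.3, 0.3, 27.3]
ee_rot: [179.7, 0.6, -173.2]
force: [1.0, 0.6, -0.1]
gripper_width: 45.5
```

```bash
python3 -c "
from h import *
go(555,0.3,26,187)
show('side','s8')"
```

```text
t 23.0 p [5.553e+02 3.000e-01 2.730e+01] rot [ 179.7    0.6 -173.2] w 45.5 F [ 1.   0.6 -0.1] -> delta [0.3 0.  1.3] spin -0.004
```

View pics/s8.png

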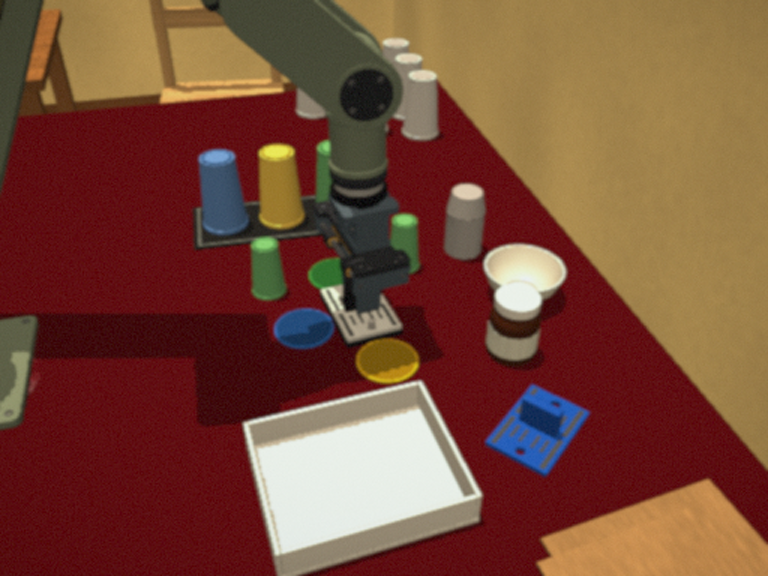

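The fingers straddle the rib (365,295). Closing without lifting.

Request:
{"name": "apply_moves", "arguments": {"plan": [{"jaw": 1, "delta_pos": [0, 0, 0], "spin": 0}, {"jaw": 1, "delta_pos": [0, 0, 0], "spin": 0}, {"jaw": 1, "delta_pos": [0, 0, 0], "spin": 0}, {"jaw": 1, "delta_pos": [0, 0, 0], "spin": 0}, {"jaw": 1, "delta_pos": [0, 0, 0], "spin": 0}, {"jaw": 1, "delta_pos": [0, 0, 0], "spin": 0}, {"jaw": 1, "delta_pos": [0, 0, 0], "spin": 0}, {"jaw": 1, "delta_pos": [0, 0, 0], "spin": 0}], "squeeze": 25}}

```text
time_s: 24.05
ee_pos: [555.6, -0.1, 27.7]
ee_rot: [179.8, 0.7, -173.2]
force: [1.2, -5.0, 3.7]
gripper_width: 13.9
```

Request:
{"name": "apply_moves", "arguments": {"plan": [{"jaw": 1, "delta_pos": [0, -0.4, 0], "spin": 0}, {"jaw": 1, "delta_pos": [0, -0.4, -1], "spin": 0}, {"jaw": 1, "delta_pos": [0, -0.4, -4], "spin": 0}, {"jaw": 1, "delta_pos": [0, -0.4, -8], "spin": 0}, {"jaw": 1, "delta_pos": [0, -0.4, -13], "spin": 0}, {"jaw": 1, "delta_pos": [0, -0.4, -18], "spin": 0}, {"jaw": 1, "delta_pos": [0, -0.4, -24], "spin": 0}, {"jaw": 1, "delta_pos": [0, -0.4, -30], "spin": 0}]}}

```text
time_s: 25.05
ee_pos: [555.2, -0.5, 58.2]
ee_rot: [179.7, 0.7, -173.2]
force: [0.2, 0.8, -1.7]
gripper_width: 13.6
```

```bash
python3 -c "
from h import *
go(482,-289,120,183.6)
show('side','s9')"
```

```text
t 25.05 p [ 5.552e+02 -5.000e-01  5.820e+01] rot [ 179.7    0.7 -173.2] w 13.6 F [ 0.2  0.8 -1.7] -> delta [ 106.  -277.6  -64.2] spin 0.056
```

View pics/s9.png

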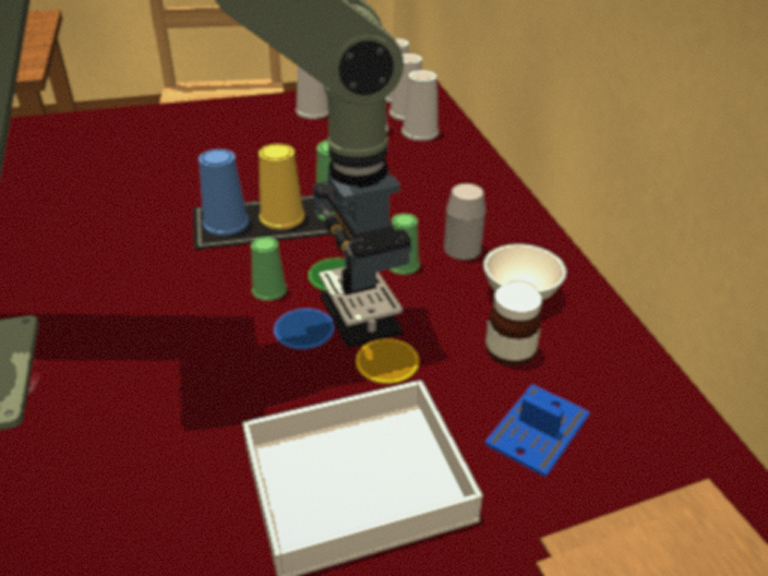

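Request:
{"name": "apply_moves", "arguments": {"plan": [{"jaw": 1, "delta_pos": [0, 0, -20], "spin": 0}, {"jaw": 1, "delta_pos": [5, -12, -42], "spin": 0.02}, {"jaw": 1, "delta_pos": [17, -45, -57], "spin": 0.056}, {"jaw": 1, "delta_pos": [33, -87, -60], "spin": 0.056}, {"jaw": 1, "delta_pos": [50, -132, -60], "spin": 0.056}, {"jaw": 1, "delta_pos": [67, -176, -60], "spin": 0.056}, {"jaw": 1, "delta_pos": [84, -219, -60], "spin": 0.056}, {"jaw": 1, "delta_pos": [96, -251, -60], "spin": 0.056}]}}

```text
time_s: 26.1
ee_pos: [488.6, -263.1, 116.9]
ee_rot: [179.7, 0.8, -176.5]
force: [0.7, 0.1, -0.9]
gripper_width: 14.0
```

Request:
{"name": "apply_moves", "arguments": {"plan": [{"jaw": 1, "delta_pos": [2, -6, 0], "spin": 0}, {"jaw": 1, "delta_pos": [2, -6, 0], "spin": 0}, {"jaw": 1, "delta_pos": [2, -6, 0], "spin": 0}, {"jaw": 1, "delta_pos": [2, -6, 0], "spin": 0}, {"jaw": 1, "delta_pos": [2, -6, 0], "spin": 0}, {"jaw": 1, "delta_pos": [2, -6, 0], "spin": 0}, {"jaw": 1, "delta_pos": [2, -6, 0], "spin": 0}, {"jaw": 1, "delta_pos": [2, -6, 0], "spin": 0}]}}

```text
time_s: 27.1
ee_pos: [487.0, -269.2, 116.7]
ee_rot: [179.7, 0.7, -176.5]
force: [0.8, 0.1, -1.9]
gripper_width: 14.1
```

```bash
python3 -c "
from h import *
go(482,-288.5,23.5,183.6)
show('side','s10')"
```

```text
t 27.1 p [ 487.  -269.2  116.7] rot [ 179.7    0.7 -176.5] w 14.1 F [ 0.8  0.1 -1.9] -> delta [  7.4 -19.4  93.1] spin -0.001
```

View pics/s10.png

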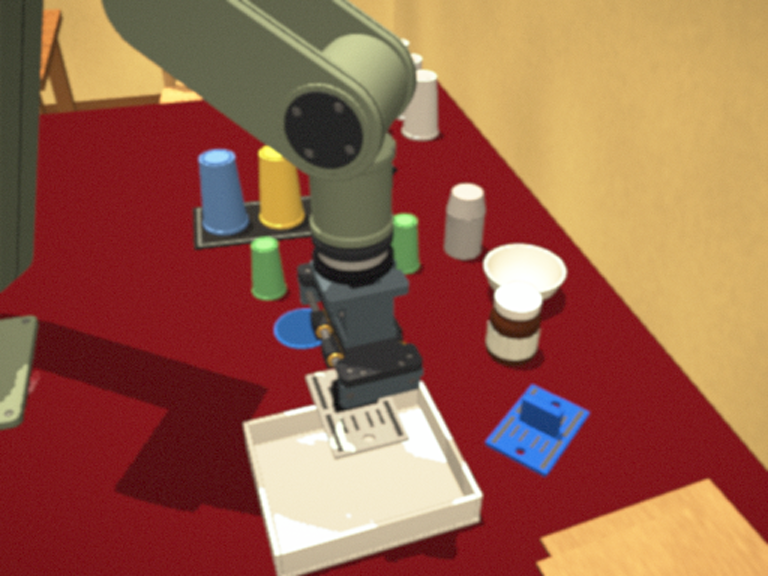

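Request:
{"name": "apply_moves", "arguments": {"plan": [{"jaw": 1, "delta_pos": [4, -10, 2], "spin": 0}, {"jaw": 1, "delta_pos": [7.4, -19.4, 10], "spin": 0}, {"jaw": 1, "delta_pos": [7.4, -19.4, 28], "spin": 0}, {"jaw": 1, "delta_pos": [7.4, -19.4, 52], "spin": 0}, {"jaw": 1, "delta_pos": [7.4, -19.4, 74], "spin": 0}, {"jaw": 1, "delta_pos": [7.4, -19.4, 86], "spin": 0}, {"jaw": 1, "delta_pos": [7.4, -19.4, 91], "spin": 0}, {"jaw": 1, "delta_pos": [7.4, -19.4, 93], "spin": 0}]}}

```text
time_s: 28.15
ee_pos: [482.2, -288.9, 23.7]
ee_rot: [179.7, 0.8, -176.5]
force: [0.5, -0.2, -2.1]
gripper_width: 13.9
```

Request:
{"name": "apply_moves", "arguments": {"plan": [{"jaw": 1, "delta_pos": [0, 0, 0], "spin": 0}, {"jaw": 1, "delta_pos": [0, 0, 0.3], "spin": 0}, {"jaw": 1, "delta_pos": [0, 0, 0.6], "spin": 0}, {"jaw": 1, "delta_pos": [0, 0, 0.6], "spin": 0}, {"jaw": 1, "delta_pos": [0, 0, 0.6], "spin": 0}, {"jaw": 1, "delta_pos": [0, 0, 0.6], "spin": 0}, {"jaw": 1, "delta_pos": [0, 0, 0.6], "spin": 0}, {"jaw": 1, "delta_pos": [0, 0, 0.6], "spin": 0}]}}

```text
time_s: 29.15
ee_pos: [482.2, -288.9, 23.1]
ee_rot: [179.7, 0.8, -176.5]
force: [-0.5, -0.1, -3.7]
gripper_width: 13.7
```

```bash
python3 -c "
from h import *
go(482,-288.5,22.7,183.6)
show('side','s11')"
```

```text
t 29.15 p [ 482.2 -288.9   23.1] rot [ 179.7    0.8 -176.5] w 13.7 F [-0.5 -0.1 -3.7] -> delta [0.2 0.4 0.4] spin -0.002
```

View pics/s11.png

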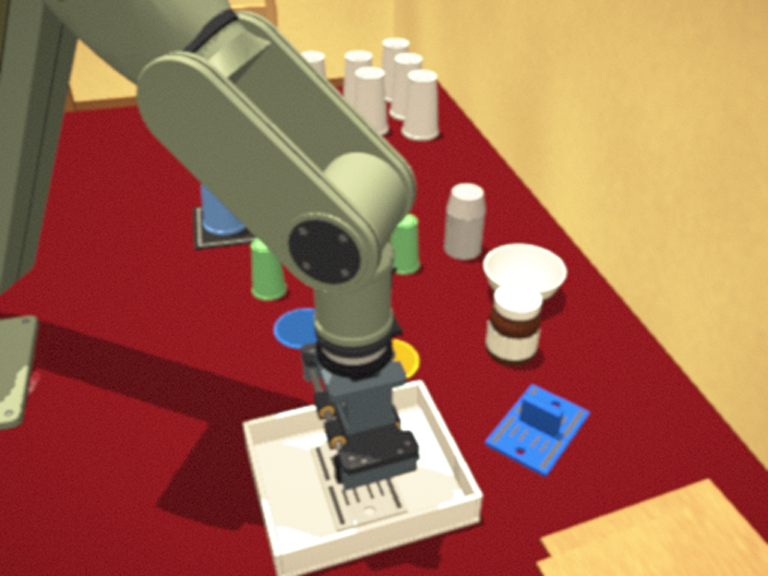

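Request:
{"name": "apply_moves", "arguments": {"plan": [{"jaw": 1, "delta_pos": [0, 0, 0.3], "spin": 0}, {"jaw": 1, "delta_pos": [0, 0, 0.6], "spin": 0}, {"jaw": 1, "delta_pos": [0, 0, 0.9], "spin": 0}, {"jaw": 1, "delta_pos": [0, 0, 1.2], "spin": 0}, {"jaw": 1, "delta_pos": [0, 0, 1.2], "spin": 0}, {"jaw": 1, "delta_pos": [0, 0, 1.2], "spin": 0}, {"jaw": 1, "delta_pos": [0, 0, 1.2], "spin": 0}, {"jaw": 1, "delta_pos": [0, 0, 1.2], "spin": 0}]}}

```text
time_s: 30.2
ee_pos: [482.4, -288.8, 22.7]
ee_rot: [179.8, 0.8, -176.5]
force: [-1.5, 1.9, 5.8]
gripper_width: 13.9
```

Request:
{"name": "apply_moves", "arguments": {"plan": [{"jaw": 0.5, "delta_pos": [0, 0, 0], "spin": 0}, {"jaw": 0.5, "delta_pos": [0, 0, 0], "spin": 0}, {"jaw": 0.5, "delta_pos": [0, 0, 0], "spin": 0}, {"jaw": 0.5, "delta_pos": [0, 0, 0], "spin": 0}, {"jaw": 0.5, "delta_pos": [0, 0, 0], "spin": 0}, {"jaw": 0.5, "delta_pos": [0, 0, -20], "spin": 0}, {"jaw": 0.5, "delta_pos": [0, 0, -50], "spin": 0}, {"jaw": 0.5, "delta_pos": [0, 0, -90], "spin": 0}]}}

```text
time_s: 31.2
ee_pos: [480.5, -288.9, 112.8]
ee_rot: [179.7, 0.7, -176.5]
force: [-0.1, -0.3, -0.5]
gripper_width: 45.7
```

Request:
{"name": "apply_moves", "arguments": {"plan": [{"jaw": 0, "delta_pos": [0, 10, -40], "spin": 0}, {"jaw": 0, "delta_pos": [10, 40, -80], "spin": 0.03}, {"jaw": 0, "delta_pos": [20, 80, -98], "spin": 0.061}, {"jaw": 0, "delta_pos": [35, 125, -98], "spin": 0.061}, {"jaw": 0, "delta_pos": [50, 170, -98], "spin": 0.061}, {"jaw": 0, "delta_pos": [60, 215, -98], "spin": 0.061}, {"jaw": 0, "delta_pos": [60, 255, -98], "spin": 0.061}, {"jaw": 0, "delta_pos": [60, 280, -98], "spin": 0.061}]}}

```text
time_s: 32.2
ee_pos: [401.7, -12.2, 211.8]
ee_rot: [179.6, 0.7, -179.9]
force: [0.0, -0.0, 0.0]
gripper_width: 91.3
```

```bash
python3 -c "
from h import *
go(482,-288.5,22.7,180)
show('side','s12');show('top','t12')"
```

```text
t 32.2 p [401.7 -12.2 211.8] rot [ 179.6    0.7 -179.9] w 91.3 F [ 0. -0.  0.] -> delta [ -77.6 -277.7  188.3] spin 0.001
```

View pics/s12.png

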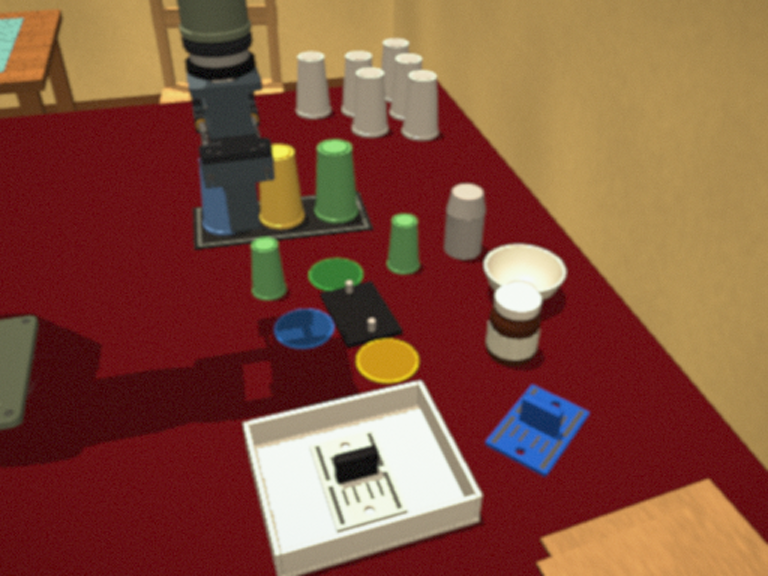

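View pics/t12.png

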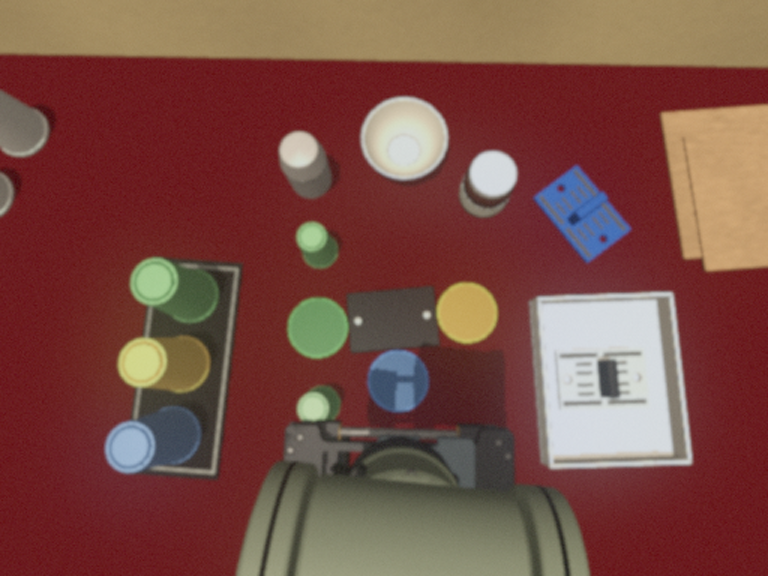

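The plate lies flat in the tub, the pins are bare, and all the cups are on the mat. I'll measure the cups there before taking them back.

```bash
python3 - <<'E'
from h import *
for n in("top","side"): cams.grab_frame(n)
for c,x0 in(("blue",(387,293)),("yellow",(484,288.6)),("green",(581,284))):
    d={}
    for n in("top","side"):
        m0=hullmask(n,cup(4)(x0))
        for q in spotter.masks_of(n,"cup_"+c):
            m=q["region"].astype(np.float32)
            if np.abs(m-m0).sum()<0.6*m0.sum(): d[n]=m;break
    for k in [*d]:
        x,f=fit({k:d[k]},cup(4),x0,[5,5]);print(c,k,x.round(1),round(f))
E
```

```text
blue top [388.9 295.7] 64
yellow top [485.2 290.3] 60
yellow side [483.5 290. ] 267
green top [581.  284.6] 53
```

Request:
{"name": "apply_moves", "arguments": {"plan": [{"jaw": 0, "delta_pos": [-10, 37, 0], "spin": 0}, {"jaw": 0, "delta_pos": [-24, 88, 0], "spin": 0}, {"jaw": 0, "delta_pos": [-38, 139, 0], "spin": 0}, {"jaw": 0, "delta_pos": [-52, 190, 0], "spin": 0}, {"jaw": 0, "delta_pos": [-66, 240, 0], "spin": 0}, {"jaw": 0, "delta_pos": [-77, 280, 0], "spin": 0}, {"jaw": 0, "delta_pos": [-83, 301, 0], "spin": 0}, {"jaw": 0, "delta_pos": [-83, 301, 20], "spin": 0}]}}

```text
time_s: 33.7
ee_pos: [487.3, 287.9, 195.1]
ee_rot: [179.6, 0.8, 180.0]
force: [0.4, 0.5, -1.1]
gripper_width: 91.5
```

```bash
python3 -c "
from h import *
go(484.5,289,92,180)"
```

```text
t 33.7 p [487.3 287.9 195.1] rot [179.6   0.8 180. ] w 91.5 F [ 0.4  0.5 -1.1] -> delta [  4.3   0.4 103.1] spin -0.0
```

Request:
{"name": "apply_moves", "arguments": {"plan": [{"jaw": 0, "delta_pos": [4.3, 0.4, 15], "spin": 0}, {"jaw": 0, "delta_pos": [4.3, 0.4, 40], "spin": 0}, {"jaw": 0, "delta_pos": [4.3, 0.4, 70], "spin": 0}, {"jaw": 0, "delta_pos": [4.3, 0.4, 95], "spin": 0}, {"jaw": 0, "delta_pos": [4.3, 0.4, 103], "spin": 0}, {"jaw": 0, "delta_pos": [4.3, 0.4, 103], "spin": 0}, {"jaw": 0, "delta_pos": [4.3, 0.4, 103], "spin": 0}, {"jaw": 1, "delta_pos": [4.3, 0.4, 103], "spin": 0}], "squeeze": 10}}

```text
time_s: 34.7
ee_pos: [485.1, 289.3, 93.1]
ee_rot: [179.5, 0.9, 180.0]
force: [0.0, 0.2, -0.0]
gripper_width: 83.8
```

Request:
{"name": "apply_moves", "arguments": {"plan": [{"jaw": 1, "delta_pos": [0, 0, 0], "spin": 0}, {"jaw": 1, "delta_pos": [0, 0, 0], "spin": 0}, {"jaw": 1, "delta_pos": [0, 0, 0], "spin": 0}, {"jaw": 1, "delta_pos": [0, 0, 0], "spin": 0}, {"jaw": 1, "delta_pos": [0, 0, -5], "spin": 0}, {"jaw": 1, "delta_pos": [0, 0, -20], "spin": 0}, {"jaw": 1, "delta_pos": [0, 0, -45], "spin": 0}, {"jaw": 1, "delta_pos": [0, 0, -70], "spin": 0}]}}

```text
time_s: 35.7
ee_pos: [484.0, 288.8, 164.7]
ee_rot: [179.5, 1.0, 180.0]
force: [0.8, 1.2, 0.2]
gripper_width: 60.4
```

```bash
python3 -c "
from h import *
go(567.4,-104.8,190,180)"
```

```text
t 35.7 p [484.  288.8 164.7] rot [179.5   1.  180. ] w 60.4 F [0.8 1.2 0.2] -> delta [ -83.9 -393.3  -27.4] spin -0.0
```

Request:
{"name": "apply_moves", "arguments": {"plan": [{"jaw": 1, "delta_pos": [-2, -8, -20], "spin": 0}, {"jaw": 1, "delta_pos": [-7, -32, -27], "spin": 0}, {"jaw": 1, "delta_pos": [-15, -72, -27], "spin": 0}, {"jaw": 1, "delta_pos": [-26, -120, -27], "spin": 0}, {"jaw": 1, "delta_pos": [-37, -172, -27], "spin": 0}, {"jaw": 1, "delta_pos": [-48, -224, -27], "spin": 0}, {"jaw": 1, "delta_pos": [-58, -274, -27], "spin": 0}, {"jaw": 1, "delta_pos": [-67, -316, -27], "spin": 0}]}}

```text
time_s: 36.7
ee_pos: [550.9, -29.4, 191.2]
ee_rot: [179.5, 1.0, 179.9]
force: [0.4, 0.6, -1.7]
gripper_width: 60.1
```

```bash
python3 -c "
from h import *
go(567.4,-104.8,190,180)"
```

```text
t 36.7 p [550.9 -29.4 191.2] rot [179.5   1.  179.9] w 60.1 F [ 0.4  0.6 -1.7] -> delta [-16.5 -75.4   0.8] spin -0.001
```

Request:
{"name": "apply_moves", "arguments": {"plan": [{"jaw": 1, "delta_pos": [-8, -34, 0], "spin": 0}, {"jaw": 1, "delta_pos": [-13, -58, 0], "spin": 0}, {"jaw": 1, "delta_pos": [-16, -72, 5], "spin": 0}, {"jaw": 1, "delta_pos": [-16.5, -75.4, 20], "spin": 0}, {"jaw": 1, "delta_pos": [-16.5, -75.4, 40], "spin": 0}, {"jaw": 1, "delta_pos": [-16.5, -75.4, 60], "spin": 0}, {"jaw": 1, "delta_pos": [-16.5, -75.4, 72], "spin": 0}, {"jaw": 1, "delta_pos": [-16.5, -75.4, 76], "spin": 0}]}}

```text
time_s: 37.7
ee_pos: [568.1, -103.4, 113.8]
ee_rot: [179.5, 0.9, 180.0]
force: [-0.1, 0.3, -0.9]
gripper_width: 60.0
```

```bash
python3 -c "
from h import *
go(567.4,-104.8,93.5,180)
show('side','s13')"
```

```text
t 37.7 p [ 568.1 -103.4  113.8] rot [179.5   0.9 180. ] w 60.0 F [-0.1  0.3 -0.9] -> delta [ 1.1 -1.6 20.3] spin -0.0
```

View pics/s13.png

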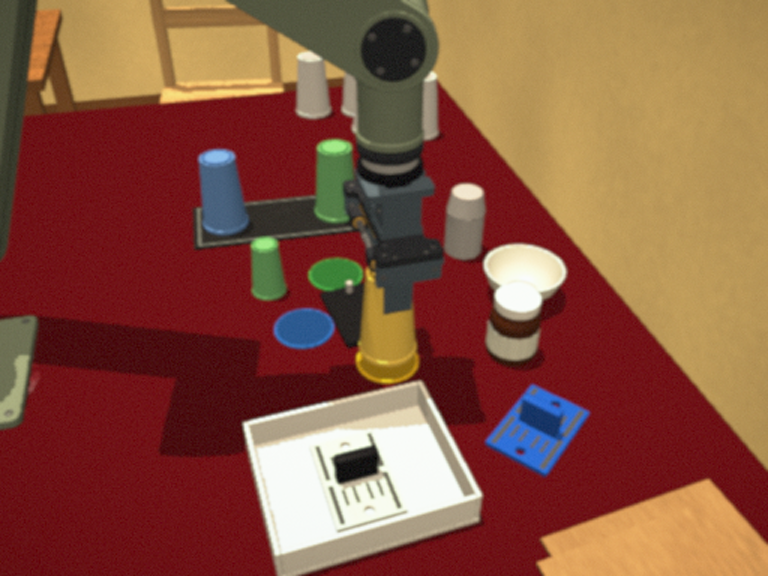

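The yellow cup hangs upright just above its coaster (388,355). Lowering and releasing.

Request:
{"name": "apply_moves", "arguments": {"plan": [{"jaw": 1, "delta_pos": [1, -1.6, 8], "spin": 0}, {"jaw": 1, "delta_pos": [1, -1.6, 15], "spin": 0}, {"jaw": 1, "delta_pos": [1, -1.6, 19], "spin": 0}, {"jaw": 1, "delta_pos": [1, -1.6, 20.3], "spin": 0}, {"jaw": 1, "delta_pos": [1, -1.6, 20.3], "spin": 0}, {"jaw": 1, "delta_pos": [1, -1.6, 20.3], "spin": 0}, {"jaw": 0, "delta_pos": [1, -1.6, 20.3], "spin": 0}, {"jaw": 0, "delta_pos": [1, -1.6, 20.3], "spin": 0}]}}

```text
time_s: 38.75
ee_pos: [567.8, -105.0, 93.9]
ee_rot: [179.5, 1.0, 180.0]
force: [0.2, -0.5, 0.4]
gripper_width: 76.8
```

Request:
{"name": "apply_moves", "arguments": {"plan": [{"jaw": 0, "delta_pos": [0, 0, 0], "spin": 0}, {"jaw": 0, "delta_pos": [0, 0, 0], "spin": 0}, {"jaw": 0, "delta_pos": [0, 0, 0], "spin": 0}, {"jaw": 0, "delta_pos": [0, 0, -15], "spin": 0}, {"jaw": 0, "delta_pos": [0, 0, -45], "spin": 0}, {"jaw": 0, "delta_pos": [0, 0, -80], "spin": 0}, {"jaw": 0, "delta_pos": [0, 0, -105], "spin": 0}, {"jaw": 0, "delta_pos": [0, 0, -115], "spin": 0}]}}

```text
time_s: 39.75
ee_pos: [566.7, -106.3, 211.5]
ee_rot: [179.5, 1.2, 180.0]
force: [0.6, -0.1, 0.4]
gripper_width: 91.4
```

```bash
python3 -c "
from h import *
go(388,294,208,180)"
```

```text
t 39.75 p [ 566.7 -106.3  211.5] rot [179.5   1.2 180. ] w 91.4 F [ 0.6 -0.1  0.4] -> delta [178.8 400.2   2.9] spin -0.0
```

Request:
{"name": "apply_moves", "arguments": {"plan": [{"jaw": 0, "delta_pos": [16, 36, 0], "spin": 0}, {"jaw": 0, "delta_pos": [39, 87, 0], "spin": 0}, {"jaw": 0, "delta_pos": [63, 141, 0], "spin": 0}, {"jaw": 0, "delta_pos": [87, 195, 0], "spin": 0}, {"jaw": 0, "delta_pos": [111, 249, 0], "spin": 0}, {"jaw": 0, "delta_pos": [135, 303, 0], "spin": 0}, {"jaw": 0, "delta_pos": [156, 350, 0], "spin": 0}, {"jaw": 0, "delta_pos": [172, 385, 0], "spin": 0}]}}

```text
time_s: 40.75
ee_pos: [393.3, 280.4, 210.7]
ee_rot: [179.5, 1.2, -179.9]
force: [0.4, -0.2, 0.5]
gripper_width: 91.5
```

```bash
python3 -c "
from h import *
go(388,294,92.5,180)"
```

```text
t 40.75 p [393.3 280.4 210.7] rot [ 179.5    1.2 -179.9] w 91.5 F [ 0.4 -0.2  0.5] -> delta [  7.8  12.7 118.2] spin 0.001
```

Request:
{"name": "apply_moves", "arguments": {"plan": [{"jaw": 0, "delta_pos": [7.8, 12.7, 0], "spin": 0}, {"jaw": 0, "delta_pos": [7.8, 12.7, 10], "spin": 0}, {"jaw": 0, "delta_pos": [7.8, 12.7, 40], "spin": 0}, {"jaw": 0, "delta_pos": [7.8, 12.7, 75], "spin": 0}, {"jaw": 0, "delta_pos": [7.8, 12.7, 105], "spin": 0}, {"jaw": 0, "delta_pos": [7.8, 12.7, 118], "spin": 0}, {"jaw": 0, "delta_pos": [7.8, 12.7, 118], "spin": 0}, {"jaw": 0, "delta_pos": [7.8, 12.7, 118], "spin": 0}]}}

```text
time_s: 41.75
ee_pos: [388.9, 294.1, 93.6]
ee_rot: [179.5, 1.3, -180.0]
force: [0.7, 0.8, -0.1]
gripper_width: 91.0
```

```bash
python3 -c "
from h import *
go(388,294,92.5,180)"
```

```text
t 41.75 p [388.9 294.1  93.6] rot [ 179.5    1.3 -180. ] w 91.0 F [ 0.7  0.8 -0.1] -> delta [ 0.9 -0.2  1.1] spin 0.001
```

Request:
{"name": "apply_moves", "arguments": {"plan": [{"jaw": 1, "delta_pos": [0, 0, 0], "spin": 0}, {"jaw": 1, "delta_pos": [0, 0, 0], "spin": 0}, {"jaw": 1, "delta_pos": [0, 0, 0], "spin": 0}, {"jaw": 1, "delta_pos": [0, 0, 0], "spin": 0}, {"jaw": 1, "delta_pos": [0, 0, 0], "spin": 0}, {"jaw": 1, "delta_pos": [0, 0, -5], "spin": 0}, {"jaw": 1, "delta_pos": [0, 0, -20], "spin": 0}, {"jaw": 1, "delta_pos": [0, 0, -35], "spin": 0}]}}

```text
time_s: 42.75
ee_pos: [387.9, 293.7, 129.0]
ee_rot: [179.5, 1.3, -180.0]
force: [-0.4, -0.2, 0.3]
gripper_width: 60.1
```

```bash
python3 -c "
from h import *
go(469.4,-10.4,210,180)"
```

```text
t 42.75 p [387.9 293.7 129. ] rot [ 179.5    1.3 -180. ] w 60.1 F [-0.4 -0.2  0.3] -> delta [ -83.1 -303.5  -81.8] spin 0.001
```

Request:
{"name": "apply_moves", "arguments": {"plan": [{"jaw": 1, "delta_pos": [0, 0, -25], "spin": 0}, {"jaw": 1, "delta_pos": [-2, -7, -55], "spin": 0}, {"jaw": 1, "delta_pos": [-7, -27, -75], "spin": 0}, {"jaw": 1, "delta_pos": [-16, -60, -82], "spin": 0}, {"jaw": 1, "delta_pos": [-28, -104, -82], "spin": 0}, {"jaw": 1, "delta_pos": [-42, -152, -82], "spin": 0}, {"jaw": 1, "delta_pos": [-55, -200, -82], "spin": 0}, {"jaw": 1, "delta_pos": [-67, -244, -82], "spin": 0}]}}

```text
time_s: 43.75
ee_pos: [453.4, 47.5, 210.6]
ee_rot: [179.5, 1.3, -180.0]
force: [-0.1, 0.5, -0.9]
gripper_width: 59.7
```

```bash
python3 -c "
from h import *
go(469.4,-10.4,210,180)"
```

```text
t 43.75 p [453.4  47.5 210.6] rot [ 179.5    1.3 -180. ] w 59.7 F [-0.1  0.5 -0.9] -> delta [-15.9 -57.9   0.4] spin 0.0
```

Request:
{"name": "apply_moves", "arguments": {"plan": [{"jaw": 1, "delta_pos": [-8, -30, 0], "spin": 0}, {"jaw": 1, "delta_pos": [-13, -48, 2], "spin": 0}, {"jaw": 1, "delta_pos": [-16, -57.5, 14], "spin": 0}, {"jaw": 1, "delta_pos": [-16, -57.9, 36], "spin": 0}, {"jaw": 1, "delta_pos": [-16, -57.9, 62], "spin": 0}, {"jaw": 1, "delta_pos": [-16, -57.9, 83], "spin": 0}, {"jaw": 1, "delta_pos": [-16, -57.9, 95], "spin": 0}, {"jaw": 1, "delta_pos": [-16, -57.9, 98], "spin": 0}]}}

```text
time_s: 44.75
ee_pos: [471.2, -9.3, 111.7]
ee_rot: [179.5, 1.2, -180.0]
force: [-0.1, -0.3, -0.1]
gripper_width: 60.4
```

```bash
python3 -c "
from h import *
go(469.4,-10.4,94,180)
show('side','s14')"
```

```text
t 44.75 p [471.2  -9.3 111.7] rot [ 179.5    1.2 -180. ] w 60.4 F [-0.1 -0.3 -0.1] -> delta [ 2.1 -1.3 17.6] spin 0.001
```

View pics/s14.png

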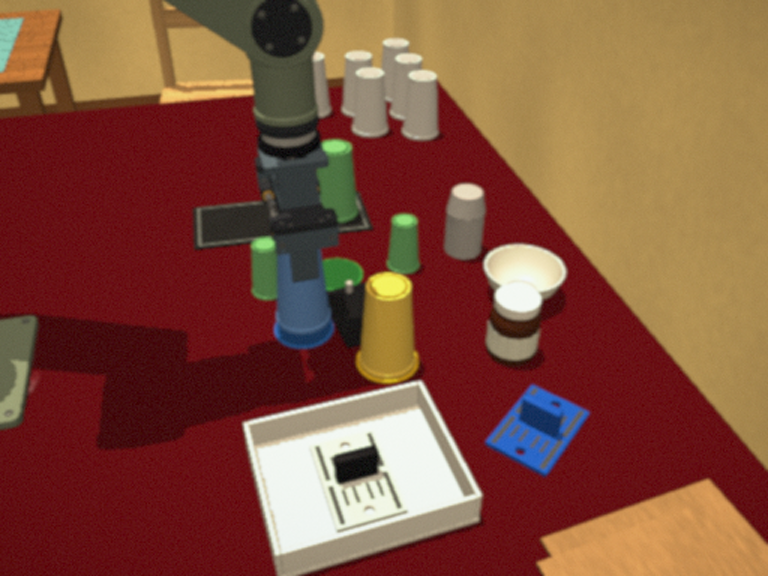

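Yellow stands on its coaster. Blue hangs upright over its own at (303,320), about 18 mm up.

Request:
{"name": "apply_moves", "arguments": {"plan": [{"jaw": 1, "delta_pos": [2, -1.3, 7], "spin": 0}, {"jaw": 1, "delta_pos": [2, -1.3, 13], "spin": 0}, {"jaw": 1, "delta_pos": [2, -1.3, 16.5], "spin": 0}, {"jaw": 1, "delta_pos": [2, -1.3, 17.6], "spin": 0}, {"jaw": 1, "delta_pos": [2, -1.3, 17.6], "spin": 0}, {"jaw": 1, "delta_pos": [2, -1.3, 17.6], "spin": 0}, {"jaw": 0, "delta_pos": [2, -1.3, 17.6], "spin": 0}, {"jaw": 0, "delta_pos": [2, -1.3, 17.6], "spin": 0}]}}

```text
time_s: 45.8
ee_pos: [470.0, -10.5, 94.5]
ee_rot: [179.5, 1.2, -180.0]
force: [0.3, 0.2, -0.1]
gripper_width: 77.0
```

Request:
{"name": "apply_moves", "arguments": {"plan": [{"jaw": 0, "delta_pos": [0, 0, 0], "spin": 0}, {"jaw": 0, "delta_pos": [0, 0, 0], "spin": 0}, {"jaw": 0, "delta_pos": [0, 0, 0], "spin": 0}, {"jaw": 0, "delta_pos": [0, 0, -15], "spin": 0}, {"jaw": 0, "delta_pos": [0, 0, -45], "spin": 0}, {"jaw": 0, "delta_pos": [0, 0, -80], "spin": 0}, {"jaw": 0, "delta_pos": [0, 0, -110], "spin": 0}, {"jaw": 0, "delta_pos": [0, 0, -110], "spin": 0}]}}

```text
time_s: 46.8
ee_pos: [469.0, -11.5, 206.5]
ee_rot: [179.5, 1.5, -180.0]
force: [0.0, -0.3, 0.1]
gripper_width: 91.3
```

```bash
python3 -c "
from h import *
go(581,284.3,208,180)"
```

```text
t 46.8 p [469.  -11.5 206.5] rot [ 179.5    1.5 -180. ] w 91.3 F [ 0.  -0.3  0.1] -> delta [-112.3  295.7    4.1] spin 0.001
```

Request:
{"name": "apply_moves", "arguments": {"plan": [{"jaw": 0, "delta_pos": [-14, 37, 0], "spin": 0}, {"jaw": 0, "delta_pos": [-34, 88, 1], "spin": 0}, {"jaw": 0, "delta_pos": [-54, 140, 2], "spin": 0}, {"jaw": 0, "delta_pos": [-74, 192, 3], "spin": 0}, {"jaw": 0, "delta_pos": [-92, 240, 4], "spin": 0}, {"jaw": 0, "delta_pos": [-105, 276, 4], "spin": 0}, {"jaw": 0, "delta_pos": [-112, 295.7, 4], "spin": 0}, {"jaw": 0, "delta_pos": [-112.3, 295.7, 4], "spin": 0}]}}

```text
time_s: 47.8
ee_pos: [580.6, 285.2, 205.9]
ee_rot: [179.6, 1.4, -179.8]
force: [-0.1, 0.0, -0.2]
gripper_width: 91.3
```

```bash
python3 -c "
from h import *
go(581,284.3,92.5,180)"
```

```text
t 47.8 p [580.6 285.2 205.9] rot [ 179.6    1.4 -179.8] w 91.3 F [-0.1  0.  -0.2] -> delta [  2.3  -1.7 113.4] spin 0.003
```

Request:
{"name": "apply_moves", "arguments": {"plan": [{"jaw": 0, "delta_pos": [2.3, -1.7, 8], "spin": 0}, {"jaw": 0, "delta_pos": [2.3, -1.7, 30], "spin": 0}, {"jaw": 0, "delta_pos": [2.3, -1.7, 60], "spin": 0}, {"jaw": 0, "delta_pos": [2.3, -1.7, 90], "spin": 0}, {"jaw": 0, "delta_pos": [2.3, -1.7, 110], "spin": 0}, {"jaw": 0, "delta_pos": [2.3, -1.7, 113], "spin": 0}, {"jaw": 0, "delta_pos": [2.3, -1.7, 113], "spin": 0}, {"jaw": 0, "delta_pos": [2.3, -1.7, 113], "spin": 0}]}}

```text
time_s: 48.8
ee_pos: [581.6, 284.2, 94.1]
ee_rot: [179.5, 1.5, -179.9]
force: [-0.6, -0.4, -0.3]
gripper_width: 91.4
```

Request:
{"name": "apply_moves", "arguments": {"plan": [{"jaw": 1, "delta_pos": [0, 0, 0], "spin": 0}, {"jaw": 1, "delta_pos": [0, 0, 0], "spin": 0}, {"jaw": 1, "delta_pos": [0, 0, 0], "spin": 0}, {"jaw": 1, "delta_pos": [0, 0, 0], "spin": 0}, {"jaw": 1, "delta_pos": [0, 0, 0], "spin": 0}, {"jaw": 1, "delta_pos": [0, 0, -5], "spin": 0}, {"jaw": 1, "delta_pos": [0, 0, -20], "spin": 0}, {"jaw": 1, "delta_pos": [0, 0, -40], "spin": 0}]}}

```text
time_s: 49.8
ee_pos: [580.4, 283.9, 134.9]
ee_rot: [179.6, 1.5, -179.9]
force: [-0.9, 0.8, -0.4]
gripper_width: 59.9
```

```bash
python3 -c "
from h import *
go(541.3,105.3,150,180)"
```

```text
t 49.8 p [580.4 283.9 134.9] rot [ 179.6    1.5 -179.9] w 59.9 F [-0.9  0.8 -0.4] -> delta [  39.1 -178.3  -17.5] spin 0.002
```

Request:
{"name": "apply_moves", "arguments": {"plan": [{"jaw": 1, "delta_pos": [1, -6, -12], "spin": 0}, {"jaw": 1, "delta_pos": [5, -24, -17], "spin": 0}, {"jaw": 1, "delta_pos": [12, -55, -17], "spin": 0}, {"jaw": 1, "delta_pos": [21, -95, -17], "spin": 0}, {"jaw": 1, "delta_pos": [29, -133, -17], "spin": 0}, {"jaw": 1, "delta_pos": [35, -160, -17], "spin": 0}, {"jaw": 1, "delta_pos": [38.5, -175, -12], "spin": 0}, {"jaw": 1, "delta_pos": [39.1, -178.3, -4], "spin": 0}]}}

```text
time_s: 50.8
ee_pos: [541.3, 104.5, 136.1]
ee_rot: [179.5, 1.5, -180.0]
force: [-0.2, 1.0, 0.1]
gripper_width: 59.9
```

```bash
python3 -c "
from h import *
go(541.3,105.3,94.5,180)
show('side','s15')"
```

```text
t 50.8 p [541.3 104.5 136.1] rot [ 179.5    1.5 -180. ] w 59.9 F [-0.2  1.   0.1] -> delta [ 1.1  0.5 41.6] spin 0.001
```

View pics/s15.png

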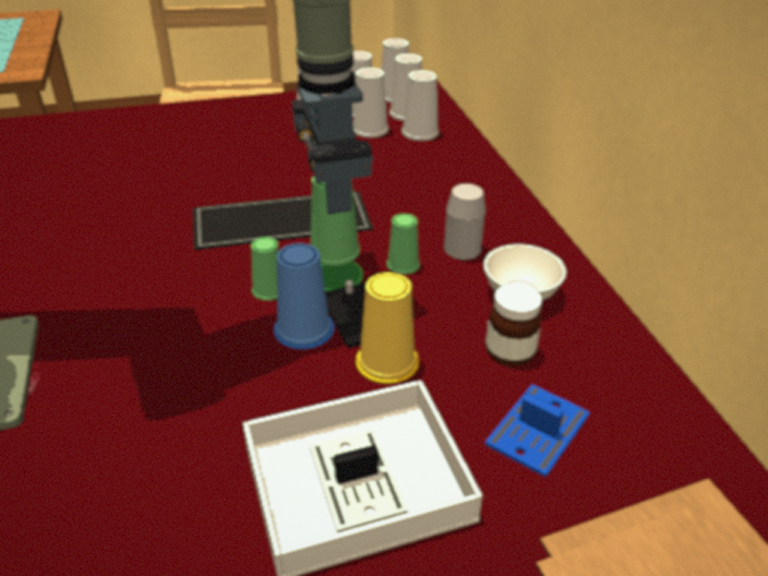

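Blue and yellow stand on their coasters. Green hangs above its coaster at (336,265).

Request:
{"name": "apply_moves", "arguments": {"plan": [{"jaw": 1, "delta_pos": [1, 0.5, 14], "spin": 0}, {"jaw": 1, "delta_pos": [1, 0.5, 28], "spin": 0}, {"jaw": 1, "delta_pos": [1, 0.5, 37], "spin": 0}, {"jaw": 1, "delta_pos": [1, 0.5, 40.5], "spin": 0}, {"jaw": 1, "delta_pos": [1, 0.5, 41.5], "spin": 0}, {"jaw": 1, "delta_pos": [1, 0.5, 41.5], "spin": 0}, {"jaw": 0, "delta_pos": [1, 0.5, 41.5], "spin": 0}, {"jaw": 0, "delta_pos": [1, 0.5, 41.5], "spin": 0}]}}

```text
time_s: 51.85
ee_pos: [541.0, 105.7, 93.4]
ee_rot: [179.6, 1.4, -179.9]
force: [0.3, 0.7, 0.9]
gripper_width: 77.1
```

Request:
{"name": "apply_moves", "arguments": {"plan": [{"jaw": 0, "delta_pos": [0, 0, 0], "spin": 0}, {"jaw": 0, "delta_pos": [0, 0, 0], "spin": 0}, {"jaw": 0, "delta_pos": [0, 0, 0], "spin": 0}, {"jaw": 0, "delta_pos": [0, 0, -15], "spin": 0}, {"jaw": 0, "delta_pos": [0, 0, -45], "spin": 0}, {"jaw": 0, "delta_pos": [0, 0, -80], "spin": 0}, {"jaw": 0, "delta_pos": [0, 0, -115], "spin": 0}, {"jaw": 0, "delta_pos": [0, 0, -125], "spin": 0}]}}

```text
time_s: 52.85
ee_pos: [539.2, 104.9, 221.6]
ee_rot: [179.5, 1.7, -179.9]
force: [0.4, 0.8, -0.3]
gripper_width: 91.1
```

Request:
{"name": "apply_moves", "arguments": {"plan": [{"jaw": 0, "delta_pos": [20, 30, 0], "spin": 0}, {"jaw": 0, "delta_pos": [50, 75, 0], "spin": 0}, {"jaw": 0, "delta_pos": [80, 125, 0], "spin": 0}, {"jaw": 0, "delta_pos": [110, 175, 0], "spin": 0}, {"jaw": 0, "delta_pos": [130, 220, 0], "spin": 0}, {"jaw": 0, "delta_pos": [150, 255, 0], "spin": 0}, {"jaw": 0, "delta_pos": [160, 280, 0], "spin": 0}, {"jaw": 0, "delta_pos": [160, 280, 0], "spin": 0}]}}

```text
time_s: 53.85
ee_pos: [377.7, 385.6, 218.3]
ee_rot: [179.6, 1.6, -179.7]
force: [0.9, -1.0, -0.8]
gripper_width: 91.0
```

```bash
python3 - <<'E'
from h import *
for n in("top","side"): show(n,n+"16")
s=env.state();print(s["time_s"],s["ee_pos"].round(1))
C={"blue":(469.4,-10.4),"yellow":(567.4,-104.8),"green":(541.3,105.3)}
for c,x0 in C.items():
    d={}
    for n in("top","side"):
        m0=hullmask(n,cup(4)(x0))
        for q in spotter.masks_of(n,"cup_"+c):
            m=q["region"].astype(np.float32)
            if np.abs(m-m0).sum()<0.6*m0.sum(): d[n]=m;break
    for k in d:
        x,f=fit({k:d[k]},cup(4),x0,[5,5]);print(c,k,x.round(1),"off",(x-x0).round(1),round(f))
for q in spotter.masks_of("top","drain_plate"):
    m=q["region"]; cen=np.argwhere(m)[:,::-1].mean(0)
    x,f=fit({"top":m.astype(np.float32)},lambda p:boxpts(p[0],p[1],p[2]/50,80,120,5,11),[*unproj("top",cen,11)[0,:2],3],[5,5,5]);print("plate",x[:2].round(1),np.degrees(x[2]/50).round(1),round(f))
d={}
for n in("top","side"): d[n]=spotter.masks_of(n,"spread_jar")[0]["region"].astype(np.float32)
print("jar",fit(d,lambda p:frust(p[0],p[1],0,34,34,95),[737,-124],[5,5]))
E
```

```text
53.95 [378.6 383.9 218.6]
blue top [471.1  -9. ] off [1.7 1.4] 74
blue side [468.3  -9.6] off [-1.1  0.8] 78
yellow top [ 568.  -104.3] off [0.6 0.5] 48
yellow side [ 566.3 -104. ] off [-1.1  0.8] 93
green top [538.4 106.6] off [-2.9  1.3] 46
green side [538.2 107.8] off [-3.1  2.5] 229
plate [ 713.6 -266.2] -51.5 119
plate [ 482.1 -287.5] 3.4 108
plate [ 411.4 -337. ] 5.3 6413
jar (array([ 737.5399704 , -123.75074768]), np.float64(409.625))
```

View pics/side16.png

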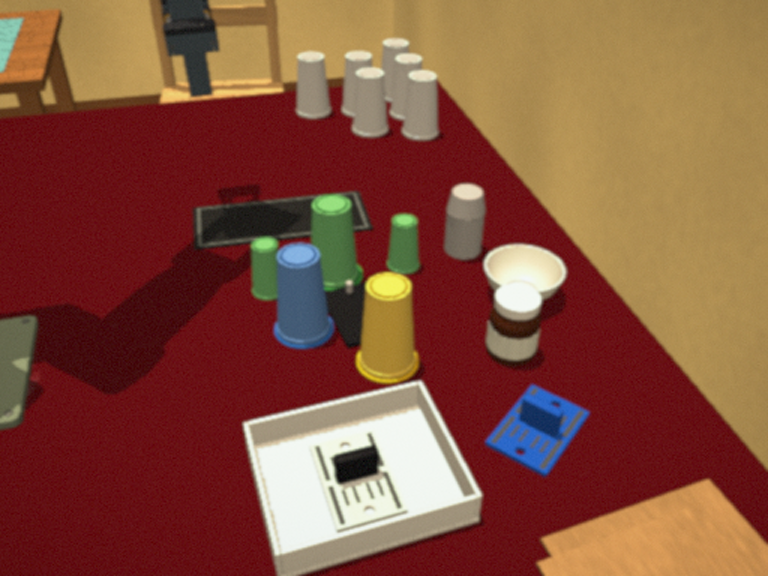

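View pics/top16.png

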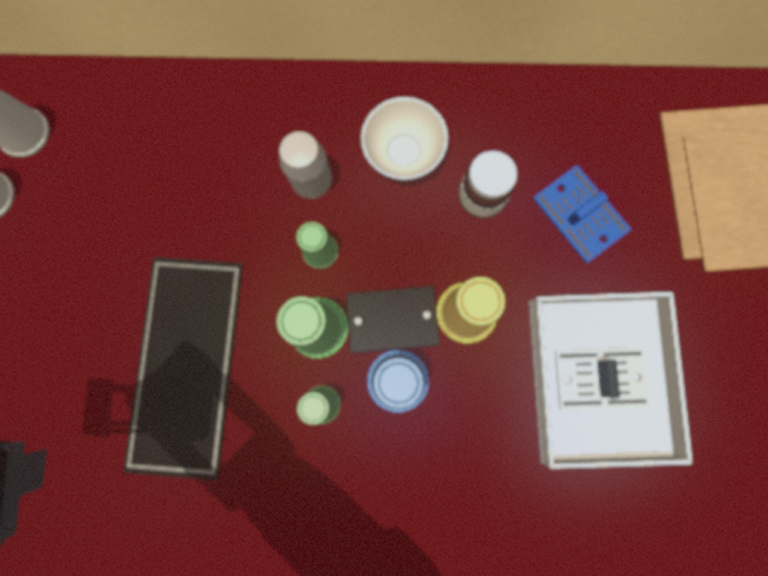

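All three cups are within about 4 mm of their coaster centres. The plate is flat in the tub, the jar hasn't moved, and the arm is clear of everything. Handing in.

```bash
python3 -c "
from workcell import env
print(env.job_done())"
```

```text
the job is handed in; nothing more can be done
None
```

I moved the three cups onto the bar mat and lifted the drain plate level off its pins into the wash tub. Then I put each cup back on the coaster of its own colour. The job was handed in at about 54 s on the robot's clock, and the hand-in gives no verdict.

**Cups:** in the last pictures all three stand mouth down. Blue is about 2 mm from its coaster centre, yellow about 1 mm and green 3–4 mm; the limit is 15 mm. Green's offset is the least certain, because blue partly hides it in the side view and its side fit was poor.

**Plate:** it lies flat in the tub, within about 1 mm of the tub centre as I measured it.

**Jar and arm:** the jar is within 1 mm of its start. The arm stands well clear of everything, gripper open.

**Checks that disagreed:**
- The tool's tilt crept up to about 1.7° over the run; no cup or plate showed a visible tilt.
- The network also reported the blue look-alike as a drain plate, along with one false hit; I ignored both.
- The sideways force was about 5 N when the jaws closed on the plate's rib, and it was gone after a 0.4 mm correction and the lift.

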